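Lay out the utensil lot for its catalogue photo

ROBOT

A 6-joint arm with a two-finger parallel gripper is mounted at the origin on a cart in front of the work surface, level with it; the furniture and walls round the work are solid. World frame = base frame: x ahead of the robot, y to its left, z up, the work surface at z = 0. Lengths are in m, angles in rad, forces in N, time in s.
With the tool pointing down it reaches from about 0.325 to 0.875 m from the base axis. Payload 4.4 kg.
Tool frame: the origin (TCP) lies on the mounting face of the last link; the fingertips stand 173 mm ahead of it and the grasp point (between the pads) lies 155 mm ahead of it (grip_depth is the distance from the TCP to the grasp point, in m); x points along the fingers, z is the direction in which the jaws open and shut, and the axes are right-handed (so a half turn about x gives the same grasp; the last joint's range is limited). The gripper opens to 85 mm and grips with 20 to 120 N. Pads are 22 mm wide; open, the fingers measure 114 mm over their backs; the gripper's body (76 mm by 85 mm) begins 54 mm behind the grasp point. The pads swing forward as they close: fully open they stand 13 mm farther back than shut.
Start: joints at [-1.321, 0.207, 1.542, -0, 1.393, -0.15], TCP at [0.224, -0.53, 0.405] pointing down, gripper open.
Joint ranges: [-2.73, 2.73], [-0.86, 2.22], [0.23, 2.46], [-1.11, 4.25], [0.08, 2.63], [-2.82, 2.82]. Speed limits (rad/s): [2.79, 2.79, 3.14, 3.14, 3.14, 3.14].

INTERFACE

Orientations are given as [roll, pitch, yaw] about the fixed x, y, z axes, in that order (R = Rz(yaw) Ry(pitch) Rx(roll)).
In Python, from station import * gives the robot as it stands.
- The arm moves only by the tool step_arm, never from a script. Its argument "plan" is a list of rows, each a list of 7 numbers: the closure, from -1 (fully open) to 1 (shut), then the shift along the tool's x, y, z in cm, then the turn, a rotation vector about the tool's x, y, z in rad. A call has 1 to 5 rows; each row is the pose to reach, as a shift and turn from the pose commanded when the call began, along the tool's axes at that moment; what a row does not reach only later rows make up. A row lasts 1/12 s, in which the tool goes at most 41.7 mm and 7.16 degrees, less where a joint would pass 70% of its speed; a pose out of reach is approached as far as the arm can. A call with a gripper value outside its range is refused whole. The fingers move at their own pace and stop on an object; "squeeze" is the grip in N (left out, the last holds). Time passes only in rows, so rows that repeat a pose let the fingers close. It gives the time, the measured TCP pose, the force and the opening at its end, in the units of the state.
- state(): the state, without advancing time (a new reading comes with each control period).
- grab_frame(name): name is "scene" or "side" or "wrist"; returns a dict with "img" (480x640x3 uint8, red, green, blue), "range_z" (480x640 float32, m along the optical axis (not along the pixel's ray), 0 where there is no reading), "vertical_fov" (degrees; the focal length in pixels is half the picture's height over the tangent of half this angle, whatever the lens; pixels are square), "cx", "cy" (the principal point, pixels), "extrinsics" (4x4, takes a point from camera to world coordinates). Camera axes: x right, y down, z forward; pixel columns grow to the right and rows downward; lengths in m; the calibration is good to about 2 mm. A picture is of the moment at which its call begins.
- finish_job(): hands the job in, once; it reports no verdict.
The state is a dict: "clock": time; "joint_positions": joint angles; "dq": joint speeds; "effort": joint torques, N m; "eef_pos": TCP position; "tcp_rot": TCP orientation; "force": force on the tool from outside, world axes, zero at the start; "ft_torque": the same for the moment, N m; "width": finger opening in m.
Only numpy, scipy, OpenCV 4.12 (cv2) and the standard library are available. Lean on these libraries where they do the work, as an engineer would, in place of code of your own. Each camera call takes 0.05 s, during which the arm holds its last target.

TASK

Lay out this kitchen lot for its catalogue photo with every tool's handle towards the robot: the scraper flat on the table to the left of the black bin, parallel to the bin and level with its middle, leaving 11 cm of clear table between the bin's rim and the blade; the spoon down the middle of that gap, parallel to the bin and level with its middle; the timer upright behind the scraper, in line with it, about 2.5 cm beyond its blade. Put the fork flat into the bin between the tongs and the peeler, which may be nudged aside but stay lying in the bin. Leave the roll of tape where it is.

Things in the scene. Friction and masses are not known exactly. Their poses are not given: they have to be found in the camera images.
- bin: Long open black bin, fixed to the table (it does not shift), 396 mm along x, 162 mm along y over the rims (so each long rim edge is 81 mm from its middle), 71 mm high. Origin: centre of its underside, on the table. z up, x along its length and away from the robot, y to its left. Inside: floor 2 mm above the table, 368 x 132 mm. It holds the tongs (left) and the peeler (right), with a free lane between them.
- tongs: Long closed steel serving tongs lying in the bin on its left, 297 mm along x, 18 mm wide and 14 mm high at the near end, growing to 32 mm wide and 33 mm high at the far end. Origin: middle of its length and of its width, on the underside. x away from the robot. Loose; may be nudged.
- peeler: Peeler with a yellow grip lying in the bin on its right, 171 mm along x, 22 mm wide, 16 mm high. Origin: middle of its length, underside. x points from grip to blade. Loose; may be nudged.
- scraper: Flat scraper with a black grip and a broad steel blade, lying flat on the table; 217 mm long, 19 mm high. Origin: middle of its length and on its centre line, on the underside; x points from handle to blade along the tool, z up. Handle from x = -108 to 0, 25 mm wide, 19 mm high; blade to x = +109, widening to 52 mm (26 mm either side). 0.11 kg, balance point x = -30. Take it round the handle at x = -30.
- spoon: Solid stainless serving spoon lying on the table; 273 mm long. Origin: middle of its length and on its centre line, on the underside; x points from handle to bowl, z up. The handle is a thin strip rising from the table at its end (x = -136) to 15 mm at x = +50; at x = +40 it is 13 mm wide and lies 8 to 15 mm above the table. Bowl from x = +65 to +137, 50 mm wide, up to 18 mm high. 0.10 kg, balance point x = +48. Take it at x = +40.
- fork: Two-tine fork with a red grip lying flat on the table; 291 mm long. Origin: middle of its length and on its centre line, on the underside; x points from grip to tines, z up. Grip from x = -145 to -38, 22 mm wide; at x = -55 it reaches from 0 to 17 mm above the table, at the end from 4 to 21 mm. The rest is at most 24 mm wide and 10 mm high. 0.09 kg, balance point x = -35. Take it by the grip at x = -55.
- timer: Kitchen timer, upright: white square base 60 x 60 mm and 25 mm high, on it a round red knob 41 mm across from 25 to 38 mm above the table, with a grip bar 36 mm long (along x) and 8 mm thick from 38 to 51 mm. The knob does not turn. Origin: centre of the underside, z up. 0.11 kg. Can be taken across the round knob or the base.
- tape: Bystander: roll of brown tape lying flat, 96 mm across, 25 mm high. Origin: centre of the underside. Loose, to be left where it is.
There are look-alikes about, which are no part of the job. There is more than one size of the timer; the one meant has the size given above.

How it is judged:
At the end, for the whole second after the job is handed in: Left of the bin's centre line: scraper 217+-20 mm, spoon 136+-16 (65-100 from scraper), both level with its middle +-30, parallel +-0.15 rad, flat; timer upright 150-180 beyond scraper's origin, +-15 off its line; fork flat in bin, +-40 of middle, between tongs and peeler. Handles to robot, at rest (y of scraper in the frame of bin between 0.197 and 0.237 m and x of scraper in the frame of bin between -0.03 and 0.03 m and angle between the x axis of each of scraper, spoon and the x axis of bin, either way round below 0.15 rad and height (world z) of each of scraper, spoon, timer below 0.006 m and angle between each of scraper, spoon's own z axis and vertical below 0.12 rad and y of bin in the frame of scraper below 0 m and y of spoon in the frame of bin between 0.12 and 0.152 m and y of scraper in the frame of spoon between 0.065 and 0.1 m and x of spoon in the frame of bin between -0.03 and 0.03 m and z of fork in the frame of bin between -0.003 and 0.01 m and x of fork in the frame of bin between -0.04 and 0.04 m and y of tongs in the frame of fork above 0.018 m and y of peeler in the frame of fork below -0.015 m and angle between fork's own z axis and vertical below 0.15 rad and x of timer in the frame of scraper between 0.15 and 0.18 m and y of timer in the frame of scraper between -0.015 and 0.015 m and angle between timer's own z axis and vertical below 0.1 rad and z of tongs in the frame of bin between -0.003 and 0.012 m and y of tongs in the frame of bin between -0.066 and 0.066 m and z of peeler in the frame of bin between -0.003 and 0.012 m and y of peeler in the frame of bin between -0.066 and 0.066 m and linear speed of each of scraper, spoon, fork, timer below 0.02 m/s); the robot touches nothing.
It fails at once if the roll of tape is disturbed (moved more than 20 mm) (distance of tape from where it was at the start of the episode above 0.02 m).
It also fails if it takes over 99 s, if anything falls off the work surface, if the arm or the gripper's body presses on something with over 40 N, if the wrist force passes 120 N, or if a joint passes its speed limit or range.

## Working session

There is one attempt and no reset: what is moved stays moved. The work goes in short steps, Python scripts to look and compute and a tool call to move; the robot and the scene stay as the last step left them, time stands still between calls to the robot, and variables do not carry over. Pictures are saved under pics/ and viewed, and the job is handed in when it is done.

Besides the shell and the picture viewer there is one more tool, called after "Call:" by a JSON object that holds its "op" and its "data", one argument or row to a line. step_arm: Moves the arm, as the interface text tells. Its arguments: {"type":"object","properties":{"plan":{"type":"array","items":{"type":"array","items":{"type":"number"}}},"squeeze":{"type":"number"}},"required":["plan"]}

```bash
mkdir -p pics; ls; cat > h.py <<'E'
import numpy as np, cv2
from station import *
def cam(n):
    f=grab_frame(n); f['f']=240/np.tan(np.radians(f['vertical_fov'])/2); return f
def save(f,name): cv2.imwrite('pics/'+name,f['img'][:,:,::-1])
def ray(f,u,v,z=0.0):
    E=np.array(f['extrinsics']); d=E[:3,:3]@np.array([(u-f['cx'])/f['f'],(v-f['cy'])/f['f'],1]); o=E[:3,3]
    return o+d*(z-o[2])/d[2]
def cloud(f):
    v,u=np.mgrid[:480,:640]; r=f['range_z']; E=np.array(f['extrinsics'])
    p=np.stack([(u-f['cx'])/f['f']*r,(v-f['cy'])/f['f']*r,r],-1)
    p=p@E[:3,:3].T+E[:3,3]; p[r<=0]=np.nan; return p
E
python3 - <<'E'
from h import *
import pickle
d={}
for n in ['scene','side','wrist']:
    f=cam(n); save(f,n+'0.png'); d[n]=f; print(n,f['f'],f['cx'],f['cy'],np.round(f['extrinsics'],3).tolist(),(f['range_z']>0).mean())
pickle.dump(d,open('f0.pkl','wb'))
print(state())
E
```

```text
pics
scene 450.91525115932467 319.15637394695955 239.78670121285626 [[0.897, -0.189, 0.4, 0.184], [-0.442, -0.412, 0.797, -0.849], [0.014, -0.892, -0.453, 0.527], [0.0, 0.0, 0.0, 1.0]] 0.9960481770833334
side 530.9937697620016 325.72356358716723 239.10863680416477 [[0.922, -0.268, 0.279, 0.303], [-0.387, -0.6, 0.7, -0.745], [-0.02, -0.754, -0.657, 0.738], [0.0, 0.0, 0.0, 1.0]] 0.9959440104166667
wrist 367.25802636543915 317.304111059954 242.11300958278088 [[0.389, -0.879, -0.275, 0.294], [-0.921, -0.372, -0.113, -0.499], [-0.003, 0.298, -0.955, 0.372], [0.0, 0.0, 0.0, 1.0]] 0.9959407552083334
{'clock': 0.15, 'joint_positions': array([-1.32150060e+00,  2.07286691e-01,  1.54266199e+00, -3.65656905e-05,
        1.39351823e+00, -1.50509777e-01]), 'dq': array([ 0.0003609 , -0.00097924, -0.0042223 , -0.00102563,  0.00145468,
        0.00026909]), 'effort': array([-9.81977269e-05, -3.83509219e+01, -2.92038971e+01, -2.52257960e-04,
        6.59087818e-03, -6.37851500e-06]), 'eef_pos': array([ 0.2237199 , -0.52937842,  0.4037396 ]), 'tcp_rot': array([3.0102777 , 1.56892172, 1.83929336]), 'force': array([ 0.05675255, -0.4760842 , -0.45763025]), 'ft_torque': array([ 0.00338429, -0.01813146,  0.00672552]), 'width': 0.08522519160000455}
```

View pics/scene0.png

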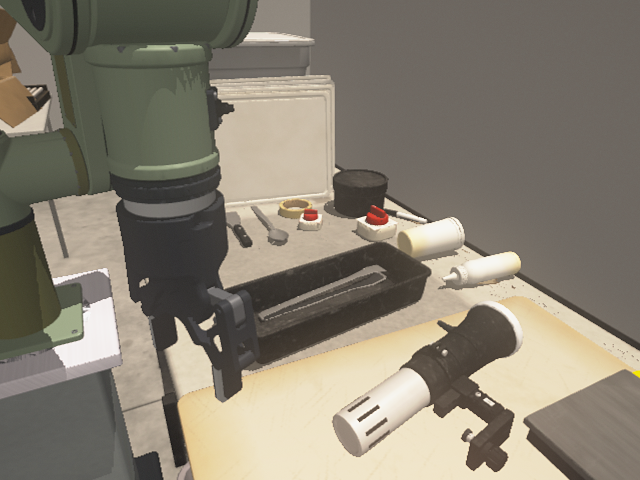

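View pics/side0.png

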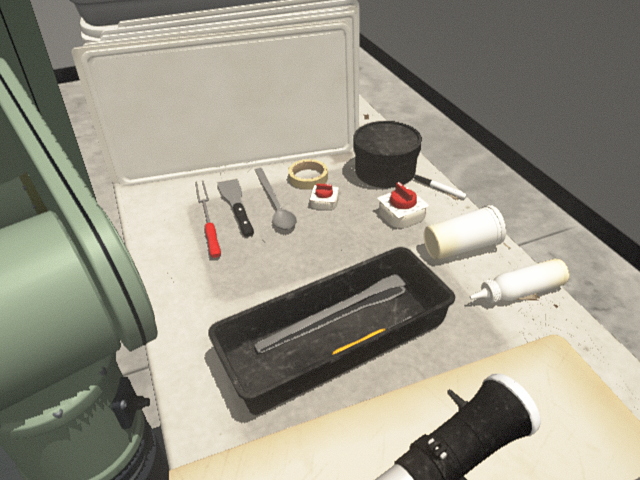

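View pics/wrist0.png

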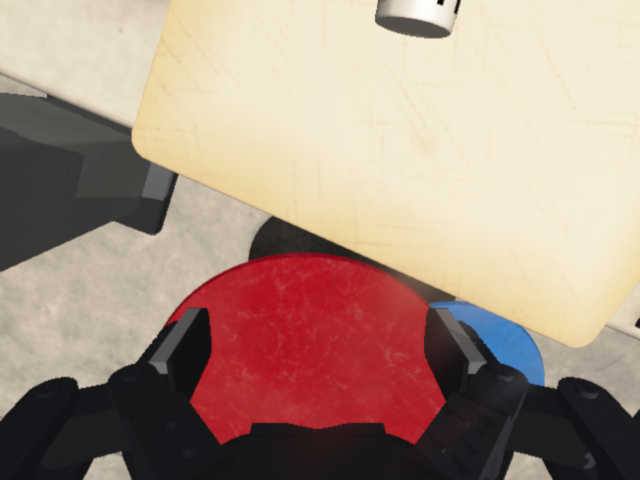

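The side view shows the fork (207,220), scraper (237,207), spoon (275,200), tape (308,175), a small timer (323,196), a larger timer (402,205), the bin (330,325), the tongs and the peeler. Next I'll measure them.

```bash
python3 - <<'E'
from h import *
import pickle
d=pickle.load(open('f0.pkl','rb')); f=d['side']; img=f['img']; P=cloud(f)
c=np.concatenate([cv2.resize(img[150:250,180:340],(800,500),interpolation=cv2.INTER_CUBIC)]); cv2.imwrite('pics/c1.png',c[:,:,::-1])
c=cv2.resize(img[150:240,280:460],(800,400),interpolation=cv2.INTER_CUBIC); cv2.imwrite('pics/c2.png',c[:,:,::-1])
# table height
for u,v in [(180,250),(280,260),(350,220),(160,200)]: print('table',P[v,u].round(3))
hsv=cv2.cvtColor(img,cv2.COLOR_RGB2HSV)
red=(((hsv[...,0]<8)|(hsv[...,0]>172))&(hsv[...,1]>150)&(hsv[...,2]>80)).astype(np.uint8)
n,l,s,ce=cv2.connectedComponentsWithStats(red)
for i in range(1,n):
    if s[i,4]>30:
        q=P[l==i]; print('red',s[i],ce[i].round(1),np.nanmean(q,0).round(3),np.nanpercentile(q,3,0).round(3),np.nanpercentile(q,97,0).round(3))
# height mask of objects over table
H=(P[...,2]>0.004)&(P[...,2]<0.2)&(P[...,0]>0.15)&(P[...,1]<0.9)
H[:, :]&=True
n,l,s,ce=cv2.connectedComponentsWithStats(H.astype(np.uint8))
for i in range(1,n):
    if s[i,4]>60:
        q=P[l==i]; r=cv2.minAreaRect(q[:,:2].astype(np.float32)); print('obj',s[i],np.round(r[0],3),np.round(r[1],3),round(r[2],1),'zmax',np.nanpercentile(q[:,2],98).round(3))
E
```

```text
table [ 0.326  0.135 -0.001]
table [0.506 0.019 0.001]
table [ 0.69  0.08 -0.  ]
table [0.317 0.328 0.   ]
red [391 183  25  25 334] [403.2 198.1] [0.796 0.038 0.055] [0.775 0.021 0.043] [0.824 0.068 0.073]
red [316 184  16  13 151] [323.6 190.6] [0.66  0.155 0.039] [0.645 0.143 0.031] [0.675 0.168 0.051]
red [205 223  16  34 322] [212.1 239.9] [0.393 0.118 0.018] [0.381 0.072 0.012] [0.404 0.173 0.022]
obj [ 558    0   82   53 2722] [1.979 0.699] [0.029 0.4  ] 0.6 zmax 0.138
obj [   88    56   379   172 27249] [0.592 0.229] [0.455 0.747] 89.8 zmax 0.195
obj [257 171  40  59 523] [0.564 0.213] [0.256 0.05 ] 82.9 zmax 0.016
obj [217 179  37  58 818] [0.475 0.221] [0.221 0.049] 88.6 zmax 0.021
obj [195 182  26  76 460] [0.402 0.214] [0.292 0.023] 84.5 zmax 0.022
obj [ 423  205   83   55 2909] [ 0.857 -0.102] [0.081 0.145] 87.7 zmax 0.08
obj [  208   247   247   168 14938] [ 0.529 -0.209] [0.398 0.165] 6.6 zmax 0.072
obj [ 470  259   99   45 2401] [ 0.877 -0.248] [0.049 0.193] 84.8 zmax 0.053
obj [  169   335   471   145 38856] [ 0.533 -0.466] [0.248 0.637] 83.0 zmax 0.136
```

```bash
sleep 0; ls -la pics
```

```text
total 2000
drwxr-xr-x 2 agent agent   4096 Dec  7 16:38 .
drwxr-xr-x 3 agent agent   4096 Dec  7 16:35 ..
-rw-r--r-- 1 agent agent 416715 Dec  7 16:38 c1.png
-rw-r--r-- 1 agent agent 353509 Dec  7 16:38 c2.png
-rw-r--r-- 1 agent agent 397991 Dec  7 16:35 scene0.png
-rw-r--r-- 1 agent agent 532243 Dec  7 16:35 side0.png
-rw-r--r-- 1 agent agent 329035 Dec  7 16:35 wrist0.png
```

View pics/c1.png

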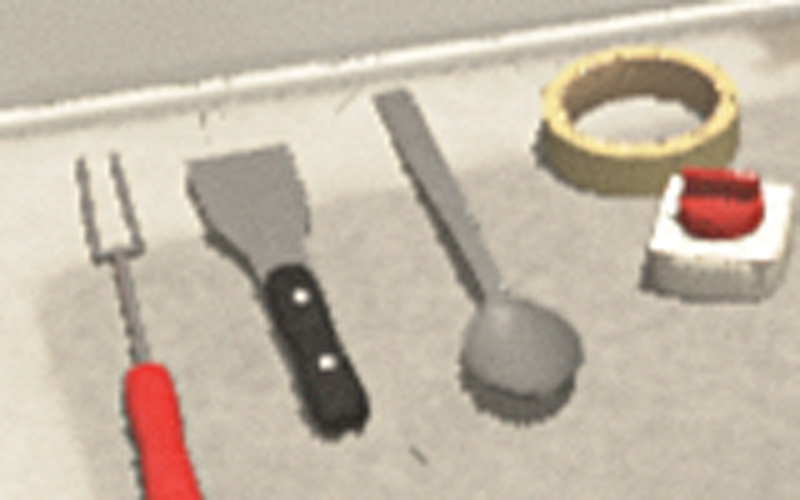

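View pics/c2.png

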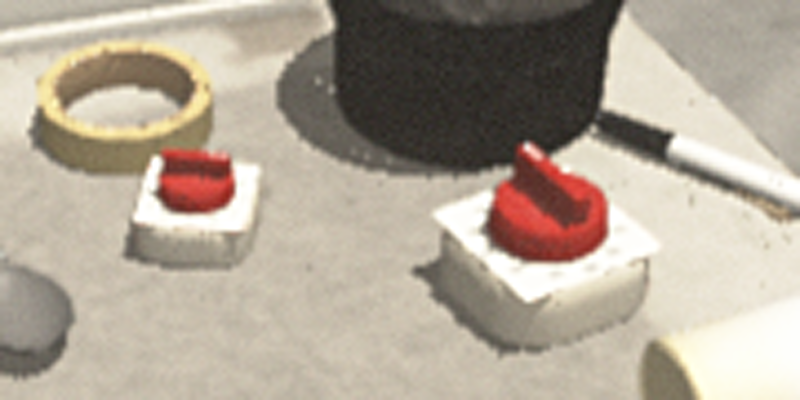

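```bash
python3 - <<'E'
from h import *
import pickle
from scipy.spatial.transform import Rotation as R
d=pickle.load(open('f0.pkl','rb'))
for nm in ['side','scene']:
    f=d[nm]; P=cloud(f)
    m=(P[...,2]>0.064)&(P[...,2]<0.076)&(P[...,0]>0.3)&(P[...,0]<0.76)&(P[...,1]>-0.34)&(P[...,1]<-0.06)
    n,l,s,ce=cv2.connectedComponentsWithStats(m.astype(np.uint8)); i=1+np.argmax(s[1:,4]); q=P[l==i]
    print(nm,s[i]); print('bin rim',cv2.minAreaRect(q[:,:2].astype(np.float32)),np.median(q[:,2]))
    # interior things: above floor by >6mm inside
    # small timer top
    m=(P[...,2]>0.018)&(P[...,2]<0.06)&(abs(P[...,0]-0.66)<0.06)&(abs(P[...,1]-0.155)<0.05)
    q=P[m]; print('timer',cv2.minAreaRect(q[:,:2].astype(np.float32)))
    m=(P[...,2]>0.022)&(P[...,2]<0.028)&(abs(P[...,0]-0.66)<0.06)&(abs(P[...,1]-0.155)<0.05)
    q=P[m]; print('timer base top',cv2.minAreaRect(q[:,:2].astype(np.float32)))
    m=(P[...,2]>0.018)&(P[...,2]<0.06)&(abs(P[...,0]-0.8)<0.07)&(abs(P[...,1]-0.045)<0.07)
    q=P[m]; print('big timer',cv2.minAreaRect(q[:,:2].astype(np.float32)))
    m=(P[...,2]>0.018)&(P[...,2]<0.03)&(abs(P[...,0]-0.68)<0.08)&(abs(P[...,1]-0.255)<0.07)
    q=P[m]; print('tape',cv2.minAreaRect(q[:,:2].astype(np.float32)))
print(R.from_euler('xyz',state()['tcp_rot']).as_matrix().round(3))
E
```

```text
side [ 208  247  247  154 3921]
bin rim ((0.5293847322463989, -0.20860302448272705), (0.39829379320144653, 0.1653129905462265), 6.575218677520752) 0.07013256696567616
timer ((0.6619227528572083, 0.16090990602970123), (0.06485503166913986, 0.061199430376291275), 55.37865447998047)
timer base top ((0.6612277626991272, 0.1601722091436386), (0.06437014043331146, 0.059617362916469574), 60.340476989746094)
big timer ((0.7992127537727356, 0.04679345339536667), (0.08750329166650772, 0.09048417210578918), 5.924958229064941)
tape ((0.6687249541282654, 0.2582055926322937), (0.09893053025007248, 0.1170852780342102), 23.063426971435547)
scene [ 224  242  208   98 2265]
bin rim ((0.5358772277832031, -0.20803572237491608), (0.39025962352752686, 0.1665201485157013), 6.791515350341797) 0.07028941002368871
timer ((0.6643693447113037, 0.16156545281410217), (0.061814483255147934, 0.06005439534783363), 54.79621887207031)
timer base top ((0.6644982695579529, 0.16222207248210907), (0.061924904584884644, 0.05942738801240921), 56.09384536743164)
big timer ((0.8008720278739929, 0.0479392483830452), (0.08791030198335648, 0.09086942672729492), 9.51119327545166)
tape ((0.6697516441345215, 0.2575187087059021), (0.09528946876525879, 0.11707237362861633), 22.20574188232422)
[[-0.     0.921  0.389]
 [ 0.002  0.389 -0.921]
 [-1.     0.    -0.002]]
```

The two timers are the small one at (323,196) and the big one at (402,205). The small one measures about 60 mm square with its top at 51 mm, and the big one 88 mm with its top at 73 mm. The small one fits, and the enlarged crop confirms it. I'll move above the tools and refine there.

```bash
cat >> h.py <<'E'
from scipy.spatial.transform import Rotation as Rn
def go(pos,yaw,s=None):
    """print shift(cm) / turn to TCP pos with tool straight down, jaw (tool z) yaw deg"""
    s=s or state(); R0=Rn.from_euler('xyz',s['tcp_rot']).as_matrix()
    y=np.radians(yaw); x=np.array([0,0,-1.]); z=np.array([np.cos(y),np.sin(y),0]); R1=np.stack([x,np.cross(z,x),z],1)
    d=R0.T@(np.array(pos)-s['eef_pos'])*100; r=Rn.from_matrix(R0.T@R1).as_rotvec()
    jz=np.degrees(np.arctan2(R0[1,2],R0[0,2]))
    print('t',round(s['clock'],2),'pos',s['eef_pos'].round(4),'jawyaw',jz.round(1),'j',s['joint_positions'].round(2),'w',round(s['width'],4),'F',np.round(s['force'],1)); print('shift',d.round(2),'turn',r.round(3))
E
python3 - <<'E'
from h import *
go([0.46,0.10,0.42],0)
E
```

```text
t 0.15 pos [ 0.2237 -0.5294  0.4037] jawyaw -67.1 j [-1.32  0.21  1.54 -0.    1.39 -0.15] w 0.0852 F [ 0.1 -0.5 -0.5]
shift [ -1.52  46.26 -48.78] turn [-1.171e+00 -1.000e-03 -1.000e-03]
```

Call:
{"op": "step_arm", "data": {
  "plan": [
    [-0.2,-1.5,46.3,-48.8,-1.17,0,0],
    [-0.2,-1.5,46.3,-48.8,-1.17,0,0],
    [-0.2,-1.5,46.3,-48.8,-1.17,0,0],
    [-0.2,-1.5,46.3,-48.8,-1.17,0,0],
    [-0.2,-1.5,46.3,-48.8,-1.17,0,0]
  ]
}}

```text
clock: 0.57
eef_pos: [0.2971, -0.3328, 0.4089]
tcp_rot: [2.321, 1.57, 1.78]
force: [0.3, -0.5, 0.9]
width: 0.0513
```

```bash
python3 - <<'E'
from h import *
go([0.46,0.10,0.42],0)
E
```

```text
t 0.57 pos [ 0.2971 -0.3328  0.4089] jawyaw -31.0 j [-1.04 -0.08  1.84  0.    1.39 -0.5 ] w 0.0513 F [ 0.3 -0.5  0.9]
shift [-1.08 45.49 -8.32] turn [-0.541 -0.    -0.001]
```

Call:
{"op": "step_arm", "data": {
  "plan": [
    [-0.2,-1.1,45.5,-8.3,-0.54,0,0],
    [-0.2,-1.1,45.5,-8.3,-0.54,0,0],
    [-0.2,-1.1,45.5,-8.3,-0.54,0,0],
    [-0.2,-1.1,45.5,-8.3,-0.54,0,0],
    [-0.2,-1.1,45.5,-8.3,-0.54,0,0]
  ]
}}

```text
clock: 0.98
eef_pos: [0.3714, -0.1381, 0.4143]
tcp_rot: [-0.323, 1.57, -0.325]
force: [1.0, -0.0, 0.9]
width: 0.051
```

```bash
python3 - <<'E'
from h import *
go([0.46,0.10,0.42],0)
E
```

```text
t 0.98 pos [ 0.3714 -0.1381  0.4143] jawyaw -0.1 j [-0.58 -0.2   1.93  0.    1.41 -0.57] w 0.051 F [ 1.  -0.   0.9]
shift [-0.57 23.83  8.81] turn [-0.002  0.     0.   ]
```

Call:
{"op": "step_arm", "data": {
  "plan": [
    [-0.2,-0.6,23.8,8.8,0,0,0],
    [-0.2,-0.6,23.8,8.8,0,0,0],
    [-0.2,-0.6,23.8,8.8,0,0,0],
    [-0.2,-0.6,23.8,8.8,0,0,0],
    [-0.2,-0.6,23.8,8.8,0,0,0]
  ]
}}

```text
clock: 1.4
eef_pos: [0.4449, 0.057, 0.4192]
tcp_rot: [-0.522, 1.57, -0.528]
force: [1.3, -0.9, -0.3]
width: 0.0514
```

Call:
{"op": "step_arm", "data": {
  "plan": [
    [-0.2,0,3,0.8,0,0,0],
    [-0.2,0,3,0.8,0,0,0],
    [-0.2,0,3,0.8,0,0,0]
  ]
}}

```text
clock: 1.65
eef_pos: [0.453, 0.0862, 0.4188]
tcp_rot: [-2.824, 1.57, -2.826]
force: [-0.7, 0.1, -1.1]
width: 0.0516
```

```bash
python3 - <<'E'
from h import *
import pickle
go([0.46,0.10,0.42],0)
f=cam('wrist'); save(f,'w1.png'); pickle.dump(f,open('w1.pkl','wb'))
E
```

```text
t 1.65 pos [0.453  0.0862 0.4188] jawyaw -0.1 j [ 0.   -0.05  1.79 -0.    1.41  0.  ] w 0.0516 F [-0.7  0.1 -1.1]
shift [-0.12  1.39  0.7 ] turn [-0.002 -0.001  0.   ]
```

View pics/w1.png

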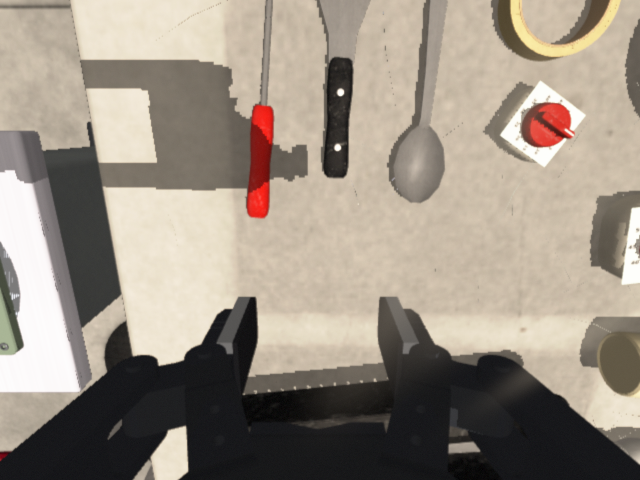

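The wrist view shows the fork grip (260,160), the scraper grip (338,117), the spoon bowl (417,163) and the small timer (548,125). The heads run off the top of the picture. I'll measure each axis.

```bash
cat >> h.py <<'E'
def axis(P,m):
    q=P[m]; q=q[~np.isnan(q[:,0])]; r=cv2.minAreaRect(q[:,:2].astype(np.float32))
    b=cv2.boxPoints(r); c=q[:,:2].mean(0); _,S,V=np.linalg.svd(q[:,:2]-c); a=np.degrees(np.arctan2(V[0,1],V[0,0]))
    print('  rect c',np.round(r[0],4),'size',np.round(r[1],4),round(r[2],1),'pca',a.round(1),'cen',c.round(4),'z',np.nanpercentile(q[:,2],[5,95]).round(3),'n',len(q)); return r
def big(m):
    n,l,s,ce=cv2.connectedComponentsWithStats(m.astype(np.uint8)); return l==1+np.argmax(s[1:,4])
E
python3 - <<'E'
from h import *
import pickle
f=pickle.load(open('w1.pkl','rb')); P=cloud(f); img=f['img']; hsv=cv2.cvtColor(img,cv2.COLOR_RGB2HSV)
red=((hsv[...,0]<8)|(hsv[...,0]>172))&(hsv[...,1]>150)&(hsv[...,2]>80)
u=np.arange(640)[None,:]+np.zeros((480,1)); v=np.arange(480)[:,None]+np.zeros((1,640))
print('fork grip'); axis(P,big(red&(u<300)&(v<230)))
print('knob'); axis(P,big(red&(u>500)&(v<230)))
blk=(img.max(2)<75)&(u>315)&(u<365)&(v>45)&(v<190); print('scr grip'); axis(P,cv2.morphologyEx(big(blk).astype(np.uint8),cv2.MORPH_CLOSE,np.ones((7,7)))>0)
for nm,(a,b) in {'fork':(235,290),'scraper':(300,375),'spoon':(385,455),'timer':(495,600)}.items():
    h=(P[...,2]>0.005)&(P[...,2]<0.06)&(u>a)&(u<b)&(v<235)
    print(nm); axis(P,big(h))
h=(P[...,2]>0.005)&(u>385)&(u<455)&(v<115); print('spoon handle'); axis(P,big(h))
h=(P[...,2]>0.005)&(u>385)&(u<455)&(v>130)&(v<220); print('bowl'); axis(P,big(h))
E
```

```text
fork grip
  rect c [0.3944 0.1292] size [0.109  0.0229] 85.6 pca -95.5 cen [0.3955 0.1308] z [0.013 0.02 ] n 2277
knob
  rect c [0.6632 0.1648] size [0.0363 0.0367] 6.9 pca -110.4 cen [0.6617 0.1641] z [0.035 0.05 ] n 1295
scr grip
  rect c [0.4716 0.1705] size [0.1094 0.0239] 88.0 pca -92.3 cen [0.4715 0.1721] z [0.012 0.019] n 2639
fork
  rect c [0.3991 0.1732] size [0.2002 0.0226] 84.5 pca -95.3 cen [0.3976 0.1506] z [0.006 0.02 ] n 3048
scraper
  rect c [0.4791 0.1931] size [0.0457 0.1583] 1.6 pca -92.6 cen [0.4737 0.2048] z [0.008 0.019] n 4944
spoon
  rect c [0.5532 0.1802] size [0.0506 0.1831] 1.2 pca -91.5 cen [0.5575 0.1732] z [0.006 0.014] n 3641
timer
  rect c [0.663  0.1642] size [0.0616 0.062 ] 58.0 pca -85.3 cen [0.6564 0.165 ] z [0.012 0.048] n 4655
spoon handle
  rect c [0.5603 0.2233] size [0.0972 0.0166] 89.1 pca -92.8 cen [0.5588 0.2286] z [0.008 0.015] n 1627
bowl
  rect c [0.5543 0.124 ] size [0.0705 0.0506] 89.9 pca -93.1 cen [0.5566 0.1242] z [0.005 0.014] n 1809
```

```bash
python3 - <<'E'
from h import *
go([0.4725,0.1945,0.24],-2.5)
E
```

```text
t 1.7 pos [0.4528 0.085  0.4187] jawyaw -0.2 j [-0.   -0.05  1.79 -0.    1.41  0.  ] w 0.0515 F [-0.3 -0.6 -0.1]
shift [17.86 10.97  1.94] turn [ 0.039 -0.001  0.001]
```

Call:
{"op": "step_arm", "data": {
  "plan": [
    [-0.2,17.9,11,1.9,0.04,0,0],
    [-0.2,17.9,11,1.9,0.04,0,0],
    [-0.2,17.9,11,1.9,0.04,0,0],
    [-0.2,17.9,11,1.9,0.04,0,0],
    [-0.2,17.9,11,1.9,0.04,0,0]
  ]
}}

```text
clock: 2.12
eef_pos: [0.4726, 0.1922, 0.2412]
tcp_rot: [-0.349, 1.57, -0.398]
force: [0.6, 0.0, 0.2]
width: 0.0513
```

Call:
{"op": "step_arm", "data": {
  "plan": [
    [-0.2,0.6,0.3,0,0,0,0],
    [-0.2,0.6,0.3,0,0,0,0]
  ]
}}

```text
clock: 2.28
eef_pos: [0.471, 0.1951, 0.2332]
tcp_rot: [-2.814, 1.562, -2.86]
force: [0.6, -0.6, 0.1]
width: 0.0513
```

```bash
python3 - <<'E'
from h import *
go([0.4725,0.1945,0.177],-2.5)
f=cam('wrist'); save(f,'w2.png')
P=cloud(f); img=f['img']
E
```

```text
t 2.28 pos [0.471  0.1951 0.2332] jawyaw -2.6 j [ 0.22  0.29  1.84 -0.    1.02  0.27] w 0.0513 F [ 0.6 -0.6  0.1]
shift [ 5.61 -0.04  0.2 ] turn [-0.003 -0.008  0.003]
```

View pics/w2.png

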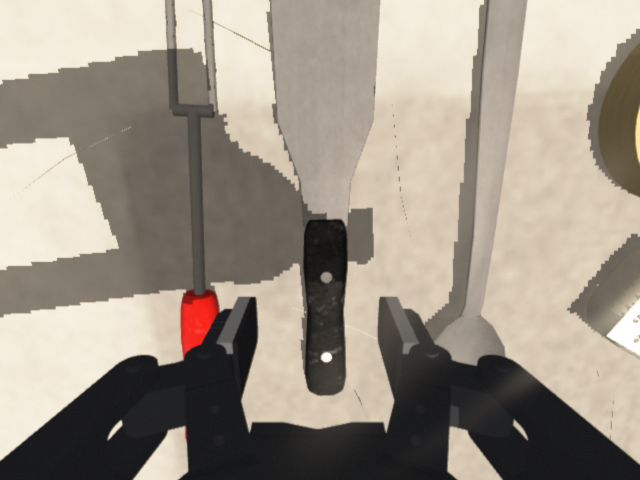

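Call:
{"op": "step_arm", "data": {
  "plan": [
    [-0.2,3,0,0.3,0,-0.008,0],
    [-0.2,5.4,0,0.3,0,-0.008,0],
    [-0.2,5.6,0,0.3,0,-0.008,0],
    [0.7,5.6,0,0.3,0,-0.008,0],
    [0.7,5.6,0,0.3,0,-0.008,0]
  ],
  "squeeze": 50
}}

```text
clock: 2.75
eef_pos: [0.4769, 0.1954, 0.1829]
tcp_rot: [0.071, 1.559, 0.024]
force: [-1.3, -0.2, 1.1]
width: 0.0284
```

Call:
{"op": "step_arm", "data": {
  "plan": [
    [0.7,0,0,0,0,0,0],
    [0.7,0,0,0,0,0,0],
    [0.7,0,0,0,0,0,0]
  ]
}}

```text
clock: 3.0
eef_pos: [0.4771, 0.1959, 0.1833]
tcp_rot: [0.005, 1.558, -0.041]
force: [-1.6, -2.9, 7.6]
width: 0.0213
```

```bash
python3 - <<'E'
from h import *
go([0.4725,0.1945,0.27],-2.5)
E
```

```text
t 3.0 pos [0.4771 0.1959 0.1833] jawyaw -2.6 j [ 0.22  0.38  1.85 -0.    0.9   0.27] w 0.0213 F [-1.6 -2.9  7.6]
shift [-8.68 -0.16 -0.34] turn [-0.002  0.013 -0.   ]
```

Call:
{"op": "step_arm", "data": {
  "plan": [
    [0.7,-4,0,0,0,0,0],
    [0.7,-8,0,0,0,0.013,0],
    [0.7,-8,-4,0,0.12,0.013,0],
    [0.7,-8,-8,0,0.24,0.013,0],
    [0.7,-8,-12,0,0.36,0.013,0]
  ]
}}

```text
clock: 3.42
eef_pos: [0.47, 0.0756, 0.263]
tcp_rot: [1.536, 1.568, 1.127]
force: [1.4, -0.2, -1.3]
width: 0.0216
```

```bash
python3 - <<'E'
from h import *
go([0.4747,0.0036,0.26],-83.4)
f=cam('wrist'); save(f,'w3.png')
E
```

```text
t 3.42 pos [0.47   0.0756 0.263 ] jawyaw -23.4 j [-0.02  0.17  1.91  0.    1.06  0.38] w 0.0216 F [ 1.4 -0.2 -1.3]
shift [ 0.29 -6.42  3.29] turn [ 1.047e+00 -1.000e-03 -2.000e-03]
```

View pics/w3.png

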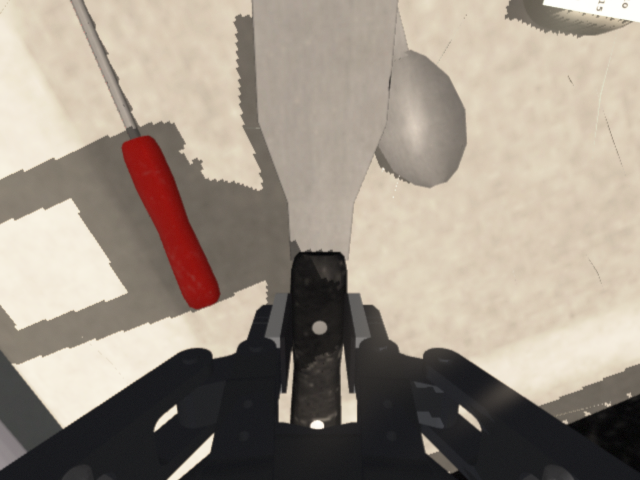

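The scraper is held straight and level. I'll continue to its place.

Call:
{"op": "step_arm", "data": {
  "plan": [
    [0.7,0.3,-3,1.5,0.12,0,0],
    [0.7,0.3,-6.4,3.3,0.24,0,0],
    [0.7,0.3,-6.4,3.3,0.36,0,0],
    [0.7,0.3,-6.4,3.3,0.48,0,0],
    [0.7,0.3,-6.4,3.3,0.6,0,0]
  ]
}}

```text
clock: 3.88
eef_pos: [0.4748, 0.0034, 0.2583]
tcp_rot: [-2.89, 1.567, 2.379]
force: [-0.7, -0.3, -1.1]
width: 0.0212
```

Call:
{"op": "step_arm", "data": {
  "plan": [
    [0.7,0,0,0,0.12,0,0],
    [0.7,0,0,0,0.24,0,0],
    [0.7,0,0,0,0.36,0,0],
    [0.7,0,0,0,0.44,0,0],
    [0.7,0,0,0,0.44,0,0]
  ]
}}

```text
clock: 4.3
eef_pos: [0.4748, 0.0045, 0.2582]
tcp_rot: [-2.425, 1.567, 2.412]
force: [0.3, -0.0, -1.5]
width: 0.0215
```

```bash
python3 - <<'E'
from h import *
go([0.4747,0.0036,0.183],-83.4)
f=cam('wrist'); save(f,'w4.png')
f=cam('side'); save(f,'s4.png')
P=cloud(f)
m=(P[...,2]>0.064)&(P[...,2]<0.076)&(P[...,0]>0.3)&(P[...,0]<0.76)&(P[...,1]>-0.34)&(P[...,1]<-0.06)
axis(P,big(m))
E
```

```text
t 4.3 pos [0.4748 0.0045 0.2582] jawyaw -82.9 j [-0.17  0.18  1.91  0.    1.05  1.27] w 0.0215 F [ 0.3 -0.  -1.5]
shift [ 7.52 -0.    0.11] turn [ 0.009 -0.003  0.002]
  rect c [ 0.5289 -0.2087] size [0.3972 0.1659] 6.7 pca -172.7 cen [ 0.5119 -0.2175] z [0.065 0.072] n 3947
```

View pics/s4.png

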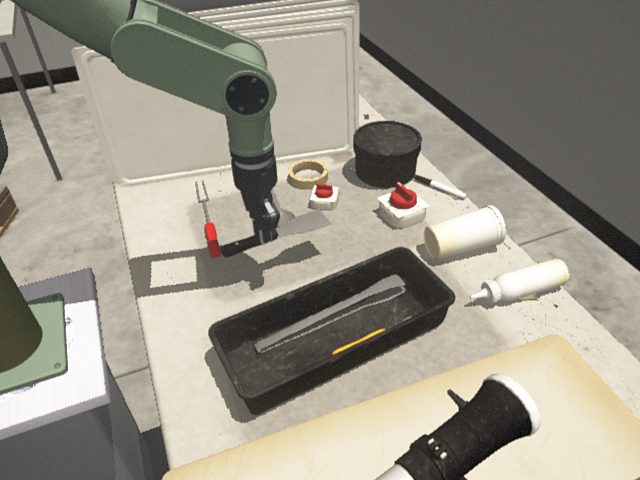

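View pics/w4.png

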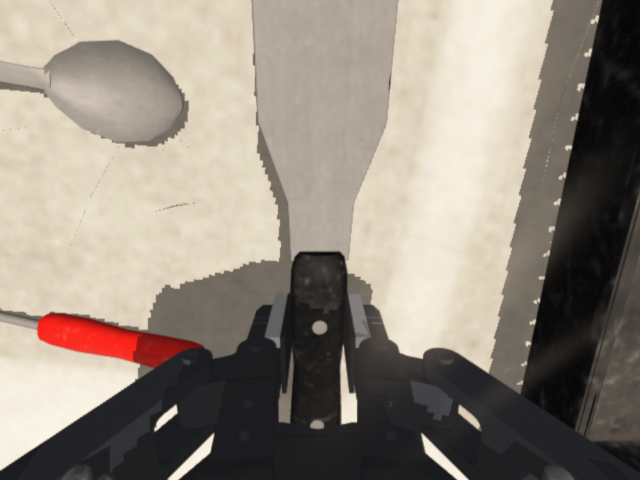

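Call:
{"op": "step_arm", "data": {
  "plan": [
    [0.7,3.5,0,0.1,0.009,0,0],
    [0.7,6.5,0,0.1,0.009,0,0],
    [0.7,7.5,0,0.1,0.009,0,0],
    [0.7,7.5,0,0.1,0.009,0,0]
  ]
}}

```text
clock: 4.73
eef_pos: [0.4745, 0.0037, 0.1822]
tcp_rot: [-2.157, 1.564, 2.672]
force: [0.5, -0.2, -0.9]
width: 0.0215
```

Call:
{"op": "step_arm", "data": {
  "plan": [
    [0.2,0,0,0,0,0,0],
    [-0.2,0,0,0,0,0,0],
    [-0.2,0,0,0,0,0,0],
    [-0.2,-4,0,0,0,0,0],
    [-0.2,-8,0,0,0,0,0]
  ]
}}

```text
clock: 5.15
eef_pos: [0.4727, 0.0037, 0.26]
tcp_rot: [-1.978, 1.556, 2.85]
force: [1.8, 0.1, 0.5]
width: 0.0516
```

```bash
python3 - <<'E'
from h import *
f=cam('side'); save(f,'s5.png'); P=cloud(f)
m=(P[...,2]>0.0045)&(P[...,2]<0.03)&(P[...,0]>0.37)&(P[...,0]<0.635)&(P[...,1]>-0.05)&(P[...,1]<0.062)
axis(P,big(m))
f=cam('wrist'); save(f,'w5.png'); P=cloud(f); 
m=(P[...,2]>0.005)&(P[...,2]<0.03)&(P[...,0]>0.44)&(P[...,0]<0.635)&(P[...,1]>-0.05)&(P[...,1]<0.07)
axis(P,big(m))
go([0.663,0.164,0.26],0)
E
```

```text
rect c [0.4966 0.0061] size [0.2156 0.0518] 4.5 pca -172.6 cen [0.5048 0.0026] z [0.007 0.02 ] n 1376
  rect c [0.5222 0.0072] size [0.1669 0.05  ] 6.9 pca -174.2 cen [0.5447 0.011 ] z [0.008 0.018] n 16151
t 5.25 pos [0.4782 0.0029 0.2687] jawyaw -83.3 j [-0.18  0.16  1.9   0.    1.07  1.28] w 0.0514 F [0.4 0.  1.4]
shift [  1.05  20.22 -13.86] turn [-1.454  0.008 -0.007]
```

View pics/s5.png

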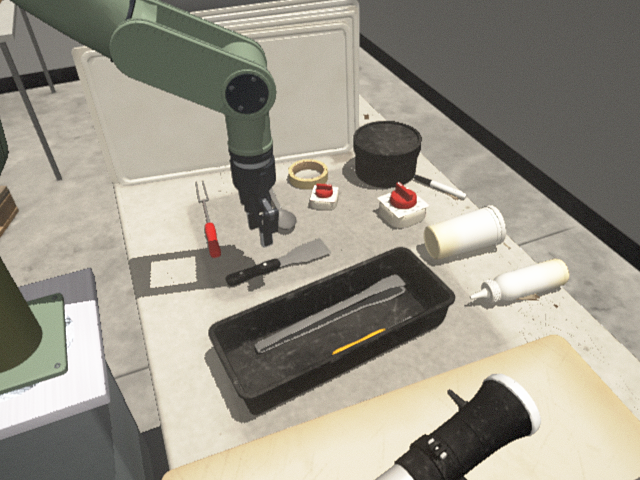

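View pics/w5.png

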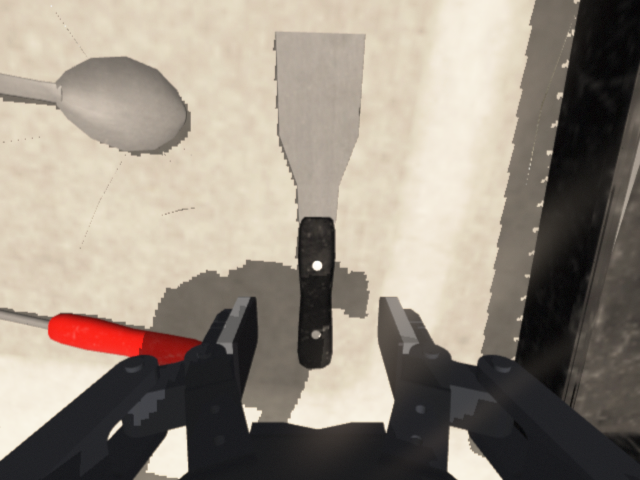

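The scraper is on target: bin frame about (-0.007, 0.216), yaw about 6°. The timer is next.

Call:
{"op": "step_arm", "data": {
  "plan": [
    [-0.35,1,20.1,-13.8,-0.88,0,0],
    [-0.35,1,20.1,-13.8,-0.88,0,0],
    [-0.35,1,20.1,-13.8,-0.88,0,0],
    [-0.35,1,20.1,-13.8,-0.88,0,0],
    [-0.35,1,20.1,-13.8,-0.88,0,0]
  ]
}}

```text
clock: 5.67
eef_pos: [0.6325, 0.1417, 0.2531]
tcp_rot: [-2.823, 1.566, 2.637]
force: [1.3, -1.0, 0.5]
width: 0.0575
```

```bash
python3 - <<'E'
from h import *
go([0.663,0.163,0.26],-33)
E
```

```text
t 5.67 pos [0.6325 0.1417 0.2531] jawyaw -47.2 j [0.09 0.51 1.47 0.   1.17 0.91] w 0.0575 F [ 1.3 -1.   0.5]
shift [-0.7   3.68  0.51] turn [-0.247 -0.005  0.001]
```

Call:
{"op": "step_arm", "data": {
  "plan": [
    [-0.35,-0.7,3.7,0.5,-0.12,0,0],
    [-0.35,-0.7,3.7,0.5,-0.24,0,0],
    [-0.35,-0.7,3.7,0.5,-0.24,0,0],
    [-0.35,-0.7,3.7,0.5,-0.24,0,0]
  ]
}}

```text
clock: 6.0
eef_pos: [0.6617, 0.1617, 0.2593]
tcp_rot: [-2.864, 1.564, 2.827]
force: [-0.8, 0.2, 0.8]
width: 0.0576
```

```bash
python3 - <<'E'
from h import *
go([0.663,0.163,0.20],-33)
f=cam('wrist'); save(f,'w6.png'); P=cloud(f)
m=(P[...,2]>0.01)&(P[...,2]<0.055)&(abs(P[...,0]-0.663)<0.055)&(abs(P[...,1]-0.163)<0.05); axis(P,big(m))
hsv=cv2.cvtColor(f['img'],cv2.COLOR_RGB2HSV)
red=((hsv[...,0]<8)|(hsv[...,0]>172))&(hsv[...,1]>150)&(hsv[...,2]>80)&(abs(P[...,0]-0.663)<0.055)&(abs(P[...,1]-0.163)<0.05); axis(P,big(red))
E
```

```text
t 6.0 pos [0.6617 0.1617 0.2593] jawyaw -33.9 j [0.11 0.56 1.37 0.   1.21 0.7 ] w 0.0576 F [-0.8  0.2  0.8]
shift [5.93 0.19 0.07] turn [-0.016 -0.006  0.002]
  rect c [0.6643 0.1646] size [0.0618 0.0614] 58.8 pca -139.1 cen [0.6667 0.1688] z [0.021 0.049] n 9567
  rect c [0.6642 0.1659] size [0.038  0.0381] 43.3 pca -176.2 cen [0.6658 0.1681] z [0.031 0.049] n 3700
```

View pics/w6.png

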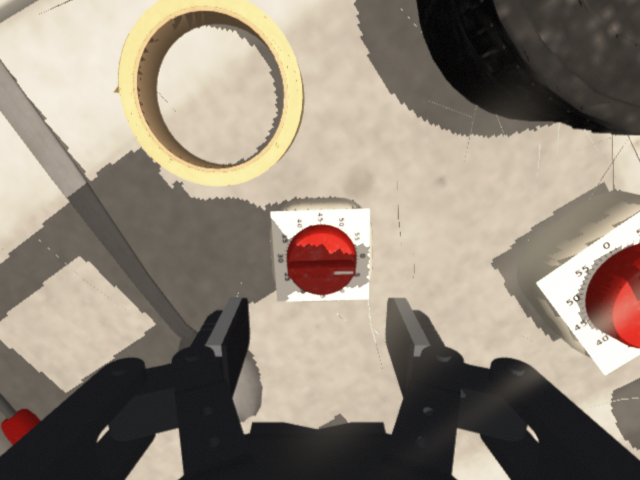

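The wrist view shows the 60 mm timer centred between the jaws at (322,258), with the tape clear at (210,90). I'll descend and grip the knob.

Call:
{"op": "step_arm", "data": {
  "plan": [
    [-0.35,3,0.4,0.1,-0.015,0,0],
    [-0.35,5.5,0.4,0.1,-0.015,0,0],
    [-0.35,5.9,0.4,0.1,-0.015,0,0],
    [-0.35,5.9,0.4,0.1,-0.015,0,0],
    [0.4,5.9,0.4,0.1,-0.015,0,0]
  ],
  "squeeze": 40
}}

```text
clock: 6.47
eef_pos: [0.6646, 0.1638, 0.2017]
tcp_rot: [-3.017, 1.565, 2.689]
force: [-0.1, 0.7, 0.9]
width: 0.0468
```

Call:
{"op": "step_arm", "data": {
  "plan": [
    [0.4,0,0,0,0,0,0],
    [0.4,0,0,0,0,0,0],
    [0.4,0,0,0,0,0,0],
    [0.4,-2,0,0,0,0,0],
    [0.4,-5,0,0,0,0,0]
  ]
}}

```text
clock: 6.88
eef_pos: [0.6632, 0.1641, 0.2478]
tcp_rot: [-2.686, 1.558, 3.022]
force: [-0.2, 0.2, -2.2]
width: 0.0383
```

```bash
python3 - <<'E'
from h import *
go([0.661,0.0225,0.255],6)
f=cam('wrist'); save(f,'w7.png')
E
```

```text
t 6.88 pos [0.6632 0.1641 0.2478] jawyaw -33.0 j [0.12 0.58 1.37 0.   1.2  0.69] w 0.0383 F [-0.2  0.2 -2.2]
shift [ -0.74 -12.     7.51] turn [-0.68  -0.013  0.002]
```

View pics/w7.png

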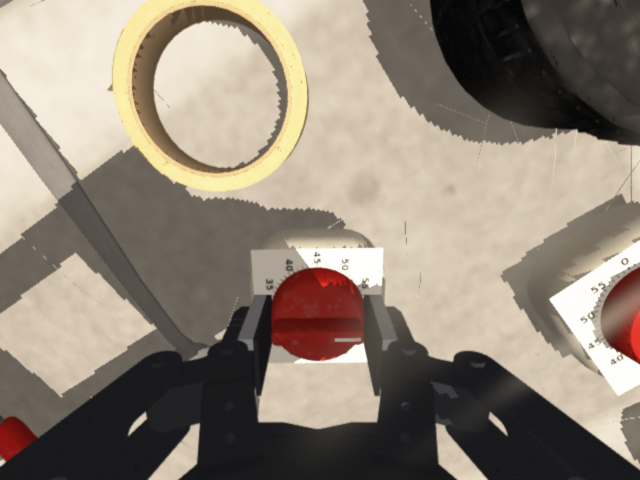

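Call:
{"op": "step_arm", "data": {
  "plan": [
    [0.4,-0.7,-4,2.5,-0.12,0,0],
    [0.4,-0.7,-7,4.5,-0.24,0,0],
    [0.4,-0.7,-10,6.5,-0.36,0,0],
    [0.4,-0.7,-12,7.5,-0.48,0,0],
    [0.4,-0.7,-12,7.5,-0.6,0,0]
  ]
}}

```text
clock: 7.35
eef_pos: [0.6631, 0.0176, 0.2588]
tcp_rot: [-3.126, 1.568, -3.1]
force: [0.8, 0.4, -1.1]
width: 0.039
```

Call:
{"op": "step_arm", "data": {
  "plan": [
    [0.4,0,0,0,-0.08,0,0],
    [0.4,0,0,0,-0.08,0,0],
    [0.4,0,0,0,-0.08,0,0]
  ]
}}

```text
clock: 7.6
eef_pos: [0.6631, 0.0227, 0.2584]
tcp_rot: [2.421, 1.567, 2.524]
force: [0.7, -0.6, -1.2]
width: 0.0389
```

```bash
python3 - <<'E'
from h import *
go([0.661,0.0225,0.2005],6)
E
```

```text
t 7.6 pos [0.6631 0.0227 0.2584] jawyaw 5.9 j [-0.1   0.53  1.42  0.    1.19 -0.2 ] w 0.0389 F [ 0.7 -0.6 -1.2]
shift [ 5.79 -0.02 -0.19] turn [-0.002 -0.003 -0.003]
```

Call:
{"op": "step_arm", "data": {
  "plan": [
    [0.4,3,0,-0.2,0,0,0],
    [0.4,5,0,-0.2,0,0,0],
    [0.4,5.8,0,-0.2,0,0,0],
    [0.4,5.8,0,-0.2,0,0,0],
    [0,5.8,0,-0.2,0,0,0]
  ]
}}

```text
clock: 8.02
eef_pos: [0.661, 0.0232, 0.2009]
tcp_rot: [2.435, 1.567, 2.539]
force: [-0.2, 0.1, -0.3]
width: 0.0424
```

Call:
{"op": "step_arm", "data": {
  "plan": [
    [-0.35,0,0,0,0,0,0],
    [-0.35,0,0,0,0,0,0],
    [-0.35,-3,0,0,0,0,0],
    [-0.35,-7,0,0,0,0,0],
    [-0.35,-7,4,-4,0,0,0]
  ]
}}

```text
clock: 8.43
eef_pos: [0.6363, 0.0451, 0.2802]
tcp_rot: [-0.16, 1.551, -0.06]
force: [2.1, -0.0, 3.0]
width: 0.0577
```

```bash
python3 - <<'E'
from h import *
f=cam('side'); save(f,'s8.png'); P=cloud(f)
m=(P[...,2]>0.018)&(P[...,2]<0.06)&(abs(P[...,0]-0.661)<0.055)&(abs(P[...,1]-0.0225)<0.05); axis(P,big(m))
m=(P[...,2]>0.0045)&(P[...,2]<0.03)&(P[...,0]>0.37)&(P[...,0]<0.615)&(P[...,1]>-0.05)&(P[...,1]<0.062)
axis(P,big(m))
go([0.557,0.16,0.26],-3)
E
```

```text
rect c [0.658  0.0188] size [0.0626 0.0588] 1.2 pca 154.9 cen [0.6541 0.0121] z [0.02  0.049] n 583
  rect c [4.978e-01 4.000e-04] size [0.2163 0.0546] 9.5 pca -172.6 cen [0.5048 0.0027] z [0.007 0.02 ] n 1381
t 8.48 pos [0.6261 0.0523 0.2743] jawyaw 6.0 j [-0.06  0.45  1.51  0.01  1.18 -0.16] w 0.0579 F [-6.2  4.1 -2.1]
shift [ 1.5  11.43 -5.75] turn [ 0.157 -0.001 -0.006]
```

View pics/s8.png

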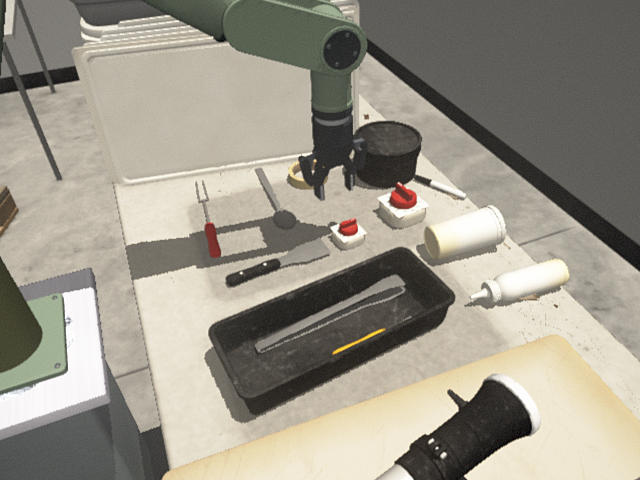

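The timer stands behind the blade. The side view puts it at (0.658,0.019) and the scraper is unmoved. The spoon is next.

Call:
{"op": "step_arm", "data": {
  "plan": [
    [-0.35,1,4,-2,0.06,0,0],
    [-0.35,1.5,8,-4,0.15,0,0],
    [-0.35,1.5,11.5,-5.7,0.15,0,0],
    [-0.35,1.5,11.5,-5.7,0.15,0,0],
    [-0.35,1.5,11.5,-5.7,0.15,0,0]
  ]
}}

```text
clock: 8.9
eef_pos: [0.5581, 0.1596, 0.2555]
tcp_rot: [2.746, 1.565, 2.705]
force: [-0.0, 0.1, 0.1]
width: 0.0576
```

```bash
python3 - <<'E'
from h import *
go([0.557,0.185,0.178],-2.5)
f=cam('wrist'); save(f,'w9.png'); P=cloud(f); 
for y0,y1 in [(0.15,0.36),(0.17,0.2),(0.2,0.26),(0.26,0.34)]:
    m=(P[...,2]>0.004)&(P[...,2]<0.03)&(abs(P[...,0]-0.56)<0.035)&(P[...,1]>y0)&(P[...,1]<y1); axis(P,big(m))
E
```

```text
t 8.9 pos [0.5581 0.1596 0.2555] jawyaw -2.3 j [0.13 0.38 1.65 0.   1.11 0.17] w 0.0576 F [-0.   0.1  0.1]
shift [ 7.76  2.52 -0.17] turn [ 0.003 -0.006 -0.002]
  rect c [0.5546 0.2251] size [0.1501 0.0348] 90.0 pca -92.8 cen [0.5593 0.2356] z [0.006 0.014] n 7122
  rect c [0.557  0.1851] size [0.0302 0.0111] 87.4 pca -93.0 cen [0.557  0.1857] z [0.013 0.015] n 910
  rect c [0.56   0.2301] size [0.06   0.0152] 89.3 pca -92.9 cen [0.5592 0.2327] z [0.009 0.014] n 2659
  rect c [0.5615 0.2799] size [0.0403 0.0178] 87.2 pca -93.2 cen [0.5615 0.2809] z [0.005 0.009] n 2677
```

View pics/w9.png

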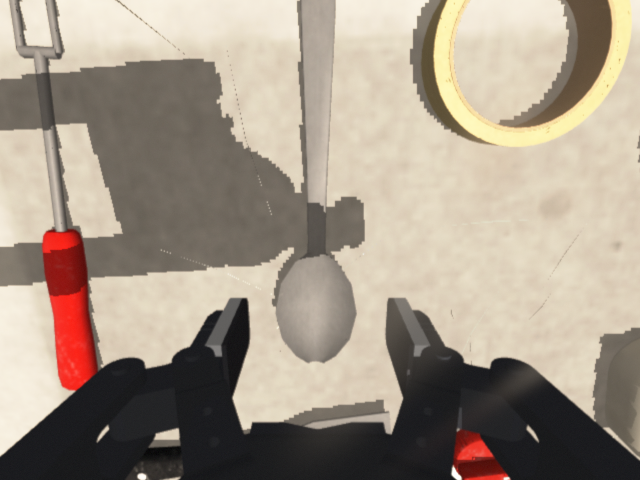

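The spoon's axis runs -93° through (0.557,0.185), and its bowl is at (317,305) in the picture. I'll descend at x=+40.

Call:
{"op": "step_arm", "data": {
  "plan": [
    [-0.35,2,2.5,-0.1,0.01,0,0],
    [-0.35,5,2.5,-0.1,0.01,0,0],
    [-0.35,7.5,2.5,-0.1,0.01,0,0],
    [-0.35,7.8,2.5,-0.1,0.01,0,0],
    [0.2,7.8,2.5,-0.1,0.01,0,0]
  ],
  "squeeze": 70
}}

```text
clock: 9.37
eef_pos: [0.5595, 0.1811, 0.176]
tcp_rot: [3.015, 1.562, 2.958]
force: [-0.1, 0.1, 0.4]
width: 0.0472
```

Call:
{"op": "step_arm", "data": {
  "plan": [
    [0.9,0,0,0,0,0,0],
    [0.9,0,0,0,0,0,0],
    [0.9,0,0,0,0,0,0],
    [0.9,0,0,0,0,0,0],
    [0.9,0,0,0,0,0,0]
  ]
}}

```text
clock: 9.78
eef_pos: [0.5609, 0.1823, 0.18]
tcp_rot: [1.657, 1.568, 1.602]
force: [0.3, -2.2, 7.1]
width: 0.0095
```

```bash
python3 - <<'E'
from h import *
go([0.557,0.185,0.178],-3)
E
```

```text
t 9.78 pos [0.5609 0.1823 0.18  ] jawyaw -3.2 j [0.17 0.51 1.66 0.   0.98 0.22] w 0.0095 F [ 0.3 -2.2  7.1]
shift [ 0.2   0.25 -0.4 ] turn [-0.003 -0.    -0.003]
```

Call:
{"op": "step_arm", "data": {
  "plan": [
    [0.9,-3,0,0,0,0,0],
    [0.9,-7,0,0,0,0,0],
    [0.9,-9,0,0,0,0,0],
    [0.9,-9,0,0,0,0,0]
  ]
}}

```text
clock: 10.12
eef_pos: [0.5625, 0.1828, 0.2743]
tcp_rot: [0.611, 1.562, 0.557]
force: [0.7, 0.4, -0.2]
width: 0.0096
```

```bash
python3 - <<'E'
from h import *
go([0.5523,-0.069,0.27],96.6)
f=cam('wrist'); save(f,'w10.png')
P=cloud(f)
m=(P[...,2]>0.06)&(P[...,2]<0.14)&(P[...,1]>0.198)&(P[...,1]<0.5)&(abs(P[...,0]-.56)<.04); axis(P,big(m))
for y in (0.2,0.24,0.28,0.31):
    q=P[m&(abs(P[...,1]-y)<0.006)]; print(y,np.nanmean(q,0).round(4))
E
```

```text
t 10.12 pos [0.5625 0.1828 0.2743] jawyaw -3.1 j [0.17 0.37 1.62 0.   1.14 0.22] w 0.0096 F [ 0.7  0.4 -0.2]
shift [  0.3  -25.2    0.35] turn [-1.741  0.01   0.003]
  rect c [0.5672 0.2499] size [0.1039 0.018 ] 87.1 pca -92.7 cen [0.5677 0.2585] z [0.101 0.108] n 11790
0.2 [0.5649 0.202  0.1081]
0.24 [0.5669 0.2401 0.1058]
0.28 [0.5687 0.2801 0.1027]
0.31 [nan nan nan]<stdin>:7: RuntimeWarning: Mean of empty slice
```

View pics/w10.png

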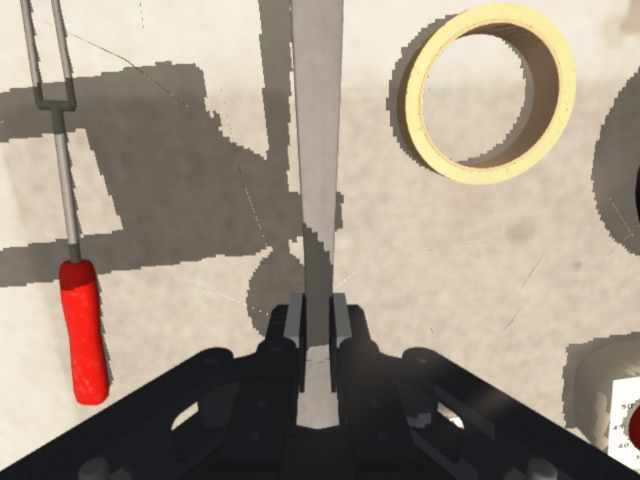

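Call:
{"op": "step_arm", "data": {
  "plan": [
    [0.9,0.3,-3,0,-0.12,0,0],
    [0.9,0.3,-7,0,-0.24,0,0],
    [0.9,0.3,-11,0.1,-0.36,0,0],
    [0.9,0.3,-15,0.2,-0.48,0,0],
    [0.9,0.3,-18,0.2,-0.6,0,0]
  ]
}}

```text
clock: 10.58
eef_pos: [0.5507, 0.0017, 0.2623]
tcp_rot: [2.281, 1.562, 2.818]
force: [1.3, 0.5, -0.8]
width: 0.0095
```

```bash
python3 - <<'E'
from h import *
go([0.5523,-0.069,0.27],96.6)
E
```

```text
t 10.58 pos [0.5507 0.0017 0.2623] jawyaw 30.8 j [-0.15  0.32  1.72  0.    1.11 -0.69] w 0.0095 F [ 1.3  0.5 -0.8]
shift [-0.79 -6.15 -3.49] turn [-1.148e+00 -1.000e-03 -9.000e-03]
```

Call:
{"op": "step_arm", "data": {
  "plan": [
    [0.9,-0.8,-2,-1.5,-0.12,0,0],
    [0.9,-0.8,-5,-3,-0.24,0,0],
    [0.9,-0.8,-6.2,-3.5,-0.36,0,0],
    [0.9,-0.8,-6.2,-3.5,-0.48,0,0],
    [0.9,-0.8,-6.2,-3.5,-0.6,0,0]
  ]
}}

```text
clock: 11.0
eef_pos: [0.5524, -0.069, 0.27]
tcp_rot: [1.588, 1.562, 2.723]
force: [0.7, 1.1, -1.6]
width: 0.0095
```

Call:
{"op": "step_arm", "data": {
  "plan": [
    [0.9,0,0,0,-0.12,0,0],
    [0.9,0,0,0,-0.24,0,0],
    [0.9,0,0,0,-0.36,0,0],
    [0.9,0,0,0,-0.48,0,0],
    [0.9,0,0,0,-0.53,0,0]
  ]
}}

```text
clock: 11.42
eef_pos: [0.5522, -0.0675, 0.2698]
tcp_rot: [1.064, 1.561, 2.73]
force: [0.4, 0.3, -1.5]
width: 0.0092
```

```bash
python3 - <<'E'
from h import *
go([0.5523,-0.069,0.182],96.6)
f=cam('wrist'); save(f,'w11.png')
f=cam('side'); save(f,'s11.png')
E
```

```text
t 11.42 pos [ 0.5522 -0.0675  0.2698] jawyaw 95.5 j [-0.28  0.32  1.7   0.    1.13 -1.94] w 0.0092 F [ 0.4  0.3 -1.5]
shift [ 8.78 -0.07 -0.19] turn [-0.02   0.005 -0.008]
```

View pics/w11.png

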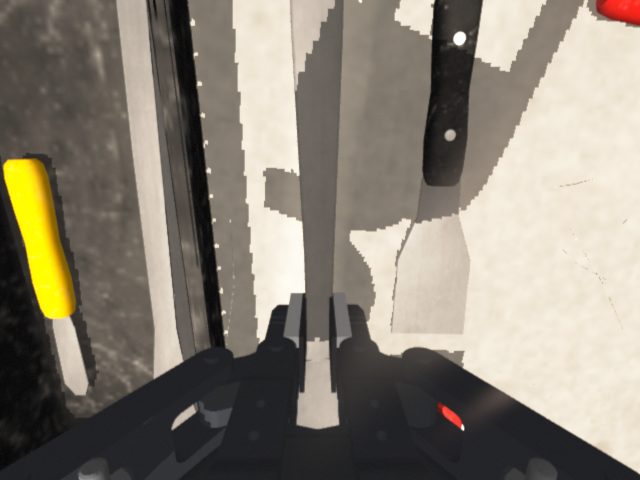

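View pics/s11.png

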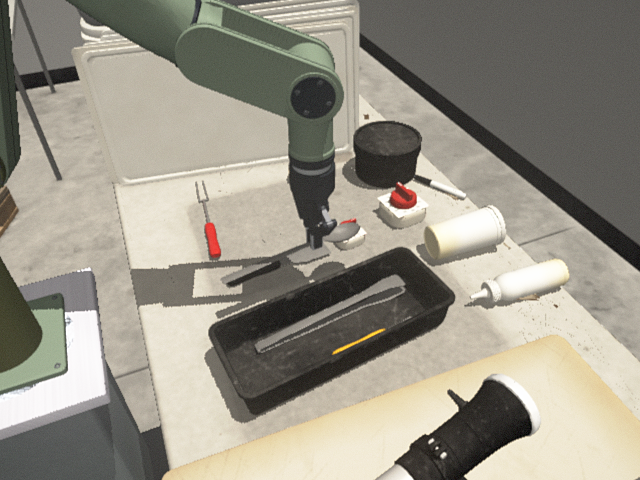

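Call:
{"op": "step_arm", "data": {
  "plan": [
    [0.9,3.5,0,-0.2,-0.02,0,0],
    [0.9,6.5,0,-0.2,-0.02,0,0],
    [0.9,8.5,0,-0.2,-0.02,0,0],
    [0.9,8.8,0,-0.2,-0.02,0,0],
    [0.9,8.8,0,-0.2,-0.02,0,0]
  ]
}}

```text
clock: 11.93
eef_pos: [0.5518, -0.0692, 0.1819]
tcp_rot: [1.071, 1.56, 2.751]
force: [0.1, -0.2, -0.8]
width: 0.0093
```

Call:
{"op": "step_arm", "data": {
  "plan": [
    [0.5,0,0,0,0,0,0],
    [0.2,0,0,0,0,0,0],
    [0.2,0,0,0,0,0,0],
    [0.2,-3,0,0,0,0,0],
    [0.2,-7,0,0,0,0,0]
  ]
}}

```text
clock: 12.35
eef_pos: [0.5514, -0.0692, 0.2516]
tcp_rot: [1.092, 1.557, 2.773]
force: [0.2, 0.6, 0.3]
width: 0.0341
```

Call:
{"op": "step_arm", "data": {
  "plan": [
    [0.1,-4,0,0,0,0,0],
    [0.1,-8,0,2,0.12,0,0],
    [0.1,-10,0,5,0.24,0,0],
    [0.1,-10,0,9,0.36,0,0],
    [0.1,-10,0,12,0.48,0,0]
  ]
}}

```text
clock: 12.77
eef_pos: [0.5413, 0.0506, 0.3589]
tcp_rot: [-0.571, 1.566, 0.623]
force: [0.0, 0.5, -0.1]
width: 0.0386
```

```bash
cat > chk.py <<'E'
from h import *
B=np.array([0.5292,-0.2087]); a=np.radians(6.65); Rb=np.array([[np.cos(a),np.sin(a)],[-np.sin(a),np.cos(a)]])
def chk(n,name):
    f=cam(n); save(f,name); P=cloud(f)
    Q=P.copy(); Q[...,:2]=(P[...,:2]-B)@Rb.T
    def box(x0,x1,y0,y1,z0,z1): return (Q[...,0]>x0)&(Q[...,0]<x1)&(Q[...,1]>y0)&(Q[...,1]<y1)&(Q[...,2]>z0)&(Q[...,2]<z1)
    print(n,'bin rim');axis(Q,big(box(-.23,.23,-.1,.1,.064,.076)))
    print('scraper');axis(Q,big(box(-.15,.125,.18,.26,.0045,.03)))
    print('spoon');axis(Q,big(box(-.16,.16,.1,.172,.0045,.03)))
    print('timer');axis(Q,big(box(.12,.21,.17,.27,.018,.06)))
    return f,P,Q,box
E
python3 - <<'E'
from chk import *
chk('side','s12.png')
go([0.399,0.155,0.27],-5.5)
f=cam('wrist'); save(f,'w12.png')
E
```

```text
side bin rim
  rect c [-0.0001 -0.0005] size [0.3981 0.1658] 0.2 pca -179.3 cen [-0.018  -0.0065] z [0.065 0.073] n 3929
scraper
  rect c [-0.0067  0.2177] size [0.0526 0.2166] 87.9 pca -179.2 cen [0.     0.2127] z [0.008 0.02 ] n 1382
spoon
  rect c [0.0097 0.142 ] size [0.2417 0.0326] 1.6 pca -177.2 cen [0.0335 0.142 ] z [0.005 0.016] n 588
timer
  rect c [0.1542 0.2119] size [0.0619 0.0609] 0.6 pca 147.6 cen [0.1496 0.205 ] z [0.02  0.049] n 589
t 12.82 pos [0.5398 0.0554 0.3573] jawyaw 68.3 j [-0.06  0.18  1.67  0.01  1.29 -1.25] w 0.0382 F [-1.4  3.3 -1.7]
shift [ 8.81 16.73  3.99] turn [ 1.288  0.004 -0.007]
```

View pics/s12.png

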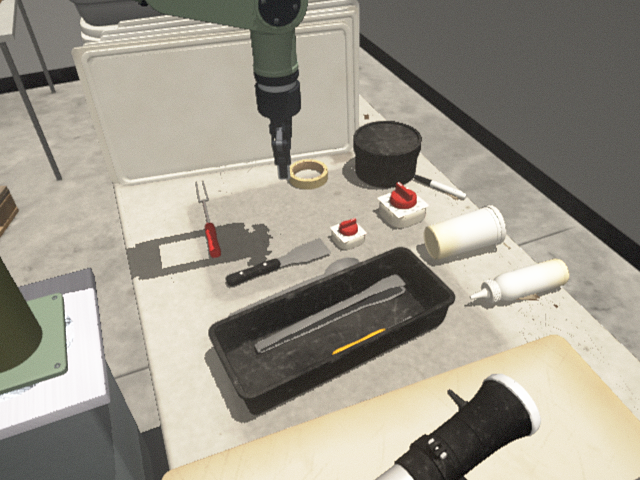

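View pics/w12.png

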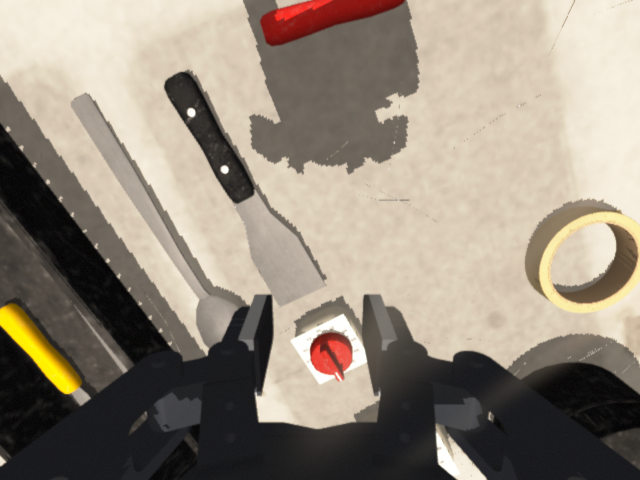

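Call:
{"op": "step_arm", "data": {
  "plan": [
    [-0.2,3,17.6,4,1.28,0,0],
    [-0.2,6,17.6,4,1.28,0,0],
    [-0.2,8.8,17.6,4,1.28,0,0],
    [-0.2,8.8,17.6,4,1.28,0,0],
    [-0.2,8.8,17.6,4,1.28,0,0]
  ]
}}

```text
clock: 13.28
eef_pos: [0.3888, 0.1505, 0.2669]
tcp_rot: [1.976, 1.566, 2.547]
force: [0.9, -0.4, -0.4]
width: 0.0511
```

```bash
python3 - <<'E'
from h import *
go([0.398,0.1655,0.27],-5.4)
E
```

```text
t 13.28 pos [0.3888 0.1505 0.2669] jawyaw 32.7 j [ 0.16  0.04  2.04  0.    1.06 -0.41] w 0.0511 F [ 0.9 -0.4 -0.4]
shift [-0.31  0.77  1.58] turn [ 0.665 -0.003 -0.003]
```

Call:
{"op": "step_arm", "data": {
  "plan": [
    [-0.2,-0.3,0.4,1.6,0.12,0,0],
    [-0.2,-0.3,0.4,1.6,0.24,0,0],
    [-0.2,-0.3,0.4,1.6,0.36,0,0],
    [-0.2,-0.3,0.4,1.6,0.48,0,0],
    [-0.2,-0.3,0.4,1.6,0.6,0,0]
  ]
}}

```text
clock: 13.7
eef_pos: [0.4022, 0.162, 0.2709]
tcp_rot: [2.547, 1.567, 2.519]
force: [-0.2, -0.7, 0.5]
width: 0.0512
```

Call:
{"op": "step_arm", "data": {
  "plan": [
    [-0.2,0,0,0,0.06,0,0],
    [-0.2,0,0,0,0.06,0,0]
  ]
}}

```text
clock: 13.87
eef_pos: [0.4022, 0.1619, 0.271]
tcp_rot: [2.599, 1.567, 2.515]
force: [0.0, -0.2, -0.7]
width: 0.0513
```

```bash
python3 - <<'E'
from h import *
go([0.398,0.1655,0.179],-5.4)
f=cam('wrist'); save(f,'w13.png'); P=cloud(f); hsv=cv2.cvtColor(f['img'],cv2.COLOR_RGB2HSV)
red=((hsv[...,0]<8)|(hsv[...,0]>172))&(hsv[...,1]>150)&(hsv[...,2]>60); m=big(red); axis(P,m)
q=P[m]; print(np.nanmax(q[:,1])); 
for y in (0.13,0.15,0.16,0.17): print(y,np.nanmean(q[abs(q[:,1]-y)<0.003],0))
E
```

```text
t 13.87 pos [0.4022 0.1619 0.271 ] jawyaw -4.8 j [0.18 0.07 2.   0.   1.07 0.26] w 0.0513 F [ 0.  -0.2 -0.7]
shift [ 9.2   0.31 -0.42] turn [ 0.01  -0.003 -0.002]
  rect c [0.3943 0.129 ] size [0.1089 0.0213] 84.4 pca -95.6 cen [0.3948 0.1335] z [0.012 0.02 ] n 4588
0.18363179107156663
0.13 [0.39431064 0.12996145 0.01628745]
0.15 [0.39654763 0.15010774 0.01582746]
0.16 [0.39738638 0.15998203 0.01548297]
0.17 [0.39825662 0.17000429 0.01469157]
```

View pics/w13.png

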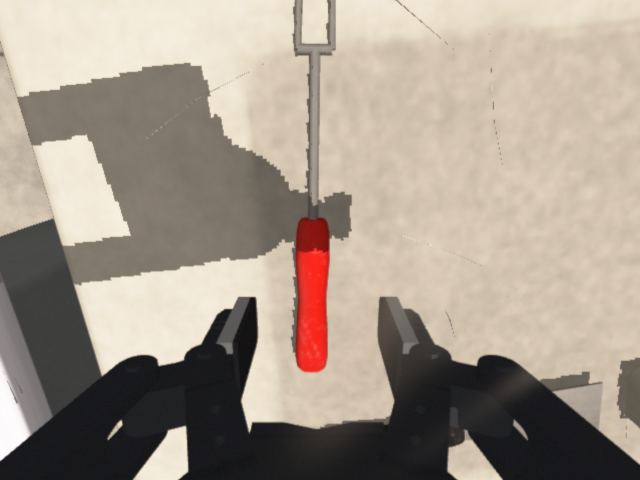

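Call:
{"op": "step_arm", "data": {
  "plan": [
    [-0.2,3,0.4,-0.4,0.01,0,0],
    [-0.2,6.5,0.4,-0.4,0.01,0,0],
    [-0.2,9,0.4,-0.4,0.01,0,0],
    [-0.2,9.1,0.4,-0.4,0.01,0,0],
    [0.3,9.1,0.4,-0.4,0.01,0,0]
  ],
  "squeeze": 60
}}

```text
clock: 14.33
eef_pos: [0.3971, 0.1665, 0.1785]
tcp_rot: [3.036, 1.562, 2.944]
force: [-0.6, 0.6, 1.1]
width: 0.0406
```

Call:
{"op": "step_arm", "data": {
  "plan": [
    [0.8,0,0,0,0,0,0],
    [0.8,0,0,0,0,0,0],
    [0.8,0,0,0,0,0,0],
    [0.8,0,0,0,0,0,0]
  ]
}}

```text
clock: 14.67
eef_pos: [0.3992, 0.1671, 0.1813]
tcp_rot: [1.624, 1.568, 1.531]
force: [1.2, -0.8, 5.7]
width: 0.0189
```

```bash
python3 - <<'E'
from h import *
go([0.398,0.1665,0.18],-5.4)
E
```

```text
t 14.67 pos [0.3992 0.1671 0.1813] jawyaw -5.3 j [0.19 0.24 2.05 0.   0.85 0.29] w 0.0189 F [ 1.2 -0.8  5.7]
shift [ 0.13 -0.07 -0.11] turn [ 0.001 -0.    -0.003]
```

Call:
{"op": "step_arm", "data": {
  "plan": [
    [0.8,-3,0,0,0,0,0],
    [0.8,-7,0,0,0,0,0],
    [0.8,-11,0,0,0,0,0],
    [0.8,-15,0,0,0,0,0],
    [0.8,-15,0,0,0,0,0]
  ]
}}

```text
clock: 15.08
eef_pos: [0.4017, 0.1674, 0.3386]
tcp_rot: [0.528, 1.556, 0.435]
force: [2.2, 0.6, -0.4]
width: 0.0186
```

```bash
python3 - <<'E'
from h import *
go([0.398,0.1665,0.18],-5.4)
f=cam('wrist'); save(f,'w14.png'); P=cloud(f)
E
```

```text
t 15.08 pos [0.4017 0.1674 0.3386] jawyaw -5.3 j [ 0.19 -0.03  1.95  0.    1.21  0.29] w 0.0186 F [ 2.2  0.6 -0.4]
shift [15.85 -0.24 -0.57] turn [ 0.001  0.013 -0.008]
```

View pics/w14.png

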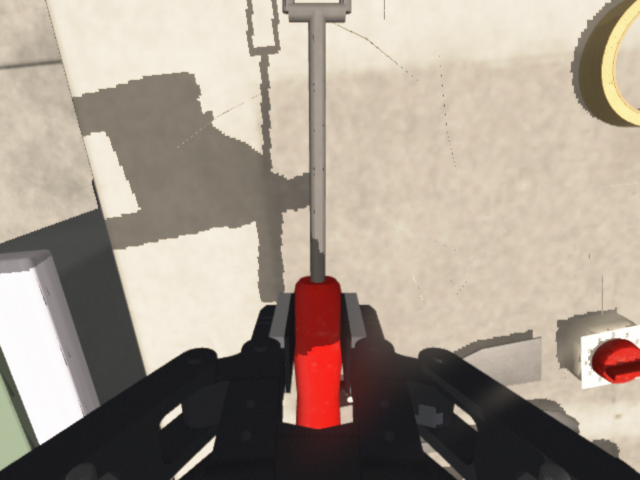

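```bash
python3 - <<'E'
from chk import *
f,P,Q,box=chk('side','s15.png')
hsv=cv2.cvtColor(f['img'],cv2.COLOR_RGB2HSV); yel=(hsv[...,0]>18)&(hsv[...,0]<32)&(hsv[...,1]>150)&box(-.2,.2,-.08,.08,0,.05)
print('peeler');axis(Q,big(yel))
for z0 in (0.008,):
  m=box(-.18,.18,-.06,.066,z0,.05)
  n,l,s,ce=cv2.connectedComponentsWithStats(m.astype(np.uint8))
  for i in range(1,n):
    if s[i,4]>40: print(s[i]);axis(Q,l==i)
for x in np.arange(-.16,.17,.04):
    q=Q[box(x-.006,x+.006,-.062,.062,.009,.05)]
    if len(q): print(x.round(2),'y',np.percentile(q[:,1],[0,100]).round(3),'zmax',q[:,2].max().round(3), 'ys',np.unique((q[:,1]/0.008).round()*8))
cv2.imwrite('pics/c15.png',cv2.resize(f['img'][240:410,200:465],(795,510),interpolation=cv2.INTER_CUBIC)[:,:,::-1])
E
```

```text
side bin rim
  rect c [-0.0004  0.    ] size [0.1651 0.3974] 89.9 pca -179.3 cen [-0.0181 -0.0064] z [0.065 0.073] n 3940
scraper
  rect c [-0.007   0.2186] size [0.0519 0.2158] 87.4 pca -179.2 cen [1.000e-04 2.127e-01] z [0.007 0.02 ] n 1382
spoon
  rect c [0.0062 0.1437] size [0.2495 0.0299] 0.4 pca -177.3 cen [0.0307 0.142 ] z [0.005 0.016] n 583
timer
  rect c [0.1548 0.2126] size [0.0606 0.0624] 88.1 pca 147.0 cen [0.1497 0.2051] z [0.02  0.049] n 588
peeler
  rect c [ 0.0298 -0.0289] size [0.1125 0.0191] 1.1 pca -178.9 cen [ 0.0247 -0.0329] z [0.002 0.02 ] n 169
[ 254  274  152   80 1404]
  rect c [0.0244 0.0446] size [0.043  0.3109] 89.9 pca 179.0 cen [0.0272 0.0403] z [0.011 0.035] n 1404
[332 329  53  26 140]
  rect c [ 0.0253 -0.0342] size [0.1034 0.0089] 1.1 pca 179.7 cen [ 0.0227 -0.0351] z [0.015 0.02 ] n 140
-0.12 y [0.033 0.05 ] zmax 0.018 ys [32. 40. 48.]
-0.08 y [0.033 0.05 ] zmax 0.022 ys [32. 40. 48.]
-0.04 y [0.033 0.05 ] zmax 0.026 ys [32. 40. 48.]
0.0 y [-0.037  0.05 ] zmax 0.029 ys [-40. -32.  32.  40.  48.]
0.04 y [-0.038  0.048] zmax 0.031 ys [-40. -32.  32.  40.  48.]
0.08 y [-0.037  0.047] zmax 0.034 ys [-40. -32.  32.  40.  48.]
0.12 y [-0.034  0.051] zmax 0.04 ys [-32.  24.  32.  40.  48.]
0.16 y [0.023 0.054] zmax 0.034 ys [24. 32. 40. 48. 56.]
```

View pics/c15.png

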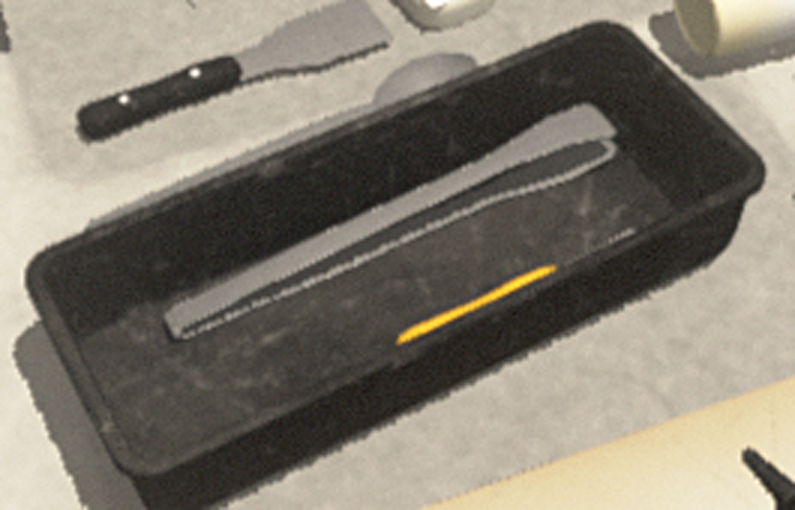

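```bash
python3 - <<'E'
from h import *
go([0.4635,-0.2194,0.33],-83.4)
E
```

```text
t 15.18 pos [0.3992 0.1668 0.3322] jawyaw -5.3 j [ 0.19 -0.03  1.95  0.    1.21  0.29] w 0.0187 F [-0.2 -0.7 -2.1]
shift [  0.08 -37.85  10.  ] turn [ 1.362e+00 -1.000e-03 -4.000e-03]
```

Call:
{"op": "step_arm", "data": {
  "plan": [
    [0.8,0,-3,0.8,0.12,0,0],
    [0.8,0,-7,1.8,0.24,0,0],
    [0.8,0,-11,2.9,0.36,0,0],
    [0.8,0,-14.5,3.8,0.48,0,0],
    [0.8,0,-18,4.8,0.6,0,0]
  ]
}}

```text
clock: 15.6
eef_pos: [0.4282, -0.0185, 0.3268]
tcp_rot: [-2.842, 1.561, 2.742]
force: [2.0, -0.1, -0.6]
width: 0.0187
```

```bash
python3 - <<'E'
from h import *
go([0.4635,-0.2194,0.33],-83.4)
E
```

```text
t 15.6 pos [ 0.4282 -0.0185  0.3268] jawyaw -40.1 j [-0.25 -0.02  1.96  0.    1.21  0.45] w 0.0187 F [ 2.  -0.1 -0.6]
shift [ -0.42 -13.1   15.63] turn [ 0.756 -0.007  0.006]
```

Call:
{"op": "step_arm", "data": {
  "plan": [
    [0.8,-0.4,-2.6,3.1,0.12,0,0],
    [0.8,-0.4,-5.2,6.2,0.24,0,0],
    [0.8,-0.4,-7.8,9.3,0.36,0,0],
    [0.8,-0.4,-10.4,12.4,0.48,0,0],
    [0.8,-0.4,-13.1,15.6,0.6,0,0]
  ]
}}

```text
clock: 16.02
eef_pos: [0.4646, -0.2188, 0.3298]
tcp_rot: [-2.432, 1.561, 2.551]
force: [1.4, 0.2, -1.0]
width: 0.0188
```

Call:
{"op": "step_arm", "data": {
  "plan": [
    [0.8,0,0,0,0.1,0,0],
    [0.8,0,0,0,0.15,0,0],
    [0.8,0,0,0,0.15,0,0]
  ]
}}

```text
clock: 16.27
eef_pos: [0.4647, -0.2179, 0.3296]
tcp_rot: [-2.267, 1.56, 2.57]
force: [0.1, 0.4, -0.8]
width: 0.0187
```

```bash
python3 - <<'E'
from chk import *
go([0.4635,-0.2194,0.24],-83.4)
f=cam('wrist'); save(f,'w16.png'); P=cloud(f); Q=P.copy(); Q[...,:2]=(P[...,:2]-B)@Rb.T
def box(x0,x1,y0,y1,z0,z1): return (Q[...,0]>x0)&(Q[...,0]<x1)&(Q[...,1]>y0)&(Q[...,1]<y1)&(Q[...,2]>z0)&(Q[...,2]<z1)
hsv=cv2.cvtColor(f['img'],cv2.COLOR_RGB2HSV); yel=(hsv[...,0]>18)&(hsv[...,0]<32)&(hsv[...,1]>150)&box(-.2,.2,-.08,.08,0,.05)
print('peeler');axis(Q,big(yel))
print('tongs');axis(Q,big(box(-.2,.2,0.0,.066,.009,.06)))
print('fork in hand');m=box(-.2,.3,-.06,.06,.13,.2);axis(Q,big(m))
E
```

```text
t 16.27 pos [ 0.4647 -0.2179  0.3296] jawyaw -82.9 j [-0.61  0.16  1.77 -0.    1.23  0.84] w 0.0187 F [ 0.1  0.4 -0.8]
shift [ 8.96 -0.06  0.19] turn [ 0.009 -0.007  0.008]
peeler
  rect c [ 0.0281 -0.0396] size [0.1103 0.0237] 0.1 pca -180.0 cen [ 0.0301 -0.0381] z [0.011 0.018] n 4528
tongs
  rect c [-0.022   0.0418] size [0.0174 0.2147] 89.0 pca 179.2 cen [-0.0077  0.0422] z [0.015 0.03 ] n 6288
fork in hand
  rect c [-0.0344 -0.0022] size [0.0466 0.1735] 85.0 pca -179.3 cen [-0.0449  0.    ] z [0.151 0.193] n 17010
```

View pics/w16.png

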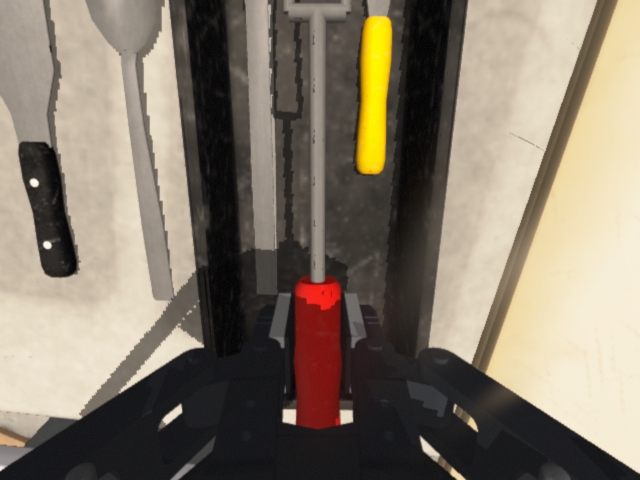

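The fork lines up with the lane: peeler at y=-0.040, tongs at +0.042, fork at about 0. I'll lower it.

Call:
{"op": "step_arm", "data": {
  "plan": [
    [0.8,4,0,0.1,0.009,-0.007,0.008],
    [0.8,7,0,0.1,0.009,-0.007,0.008],
    [0.8,10,0,0.1,0.009,-0.007,0.008],
    [0.8,12,0,0.1,0.009,-0.007,0.008],
    [0.8,13,0,0.1,0.009,-0.007,0.008]
  ]
}}

```text
clock: 16.73
eef_pos: [0.4631, -0.216, 0.198]
tcp_rot: [-2.16, 1.568, 2.673]
force: [-0.3, -0.2, -1.8]
width: 0.0189
```

```bash
python3 - <<'E'
from h import *
go([0.4635,-0.2194,0.183],-83.4)
f=cam('wrist'); save(f,'w17.png')
E
```

```text
t 16.73 pos [ 0.4631 -0.216   0.198 ] jawyaw -83.1 j [-0.61  0.35  1.85 -0.    0.95  0.84] w 0.0189 F [-0.3 -0.2 -1.8]
shift [1.5  0.   0.35] turn [ 0.006 -0.002  0.002]
```

View pics/w17.png

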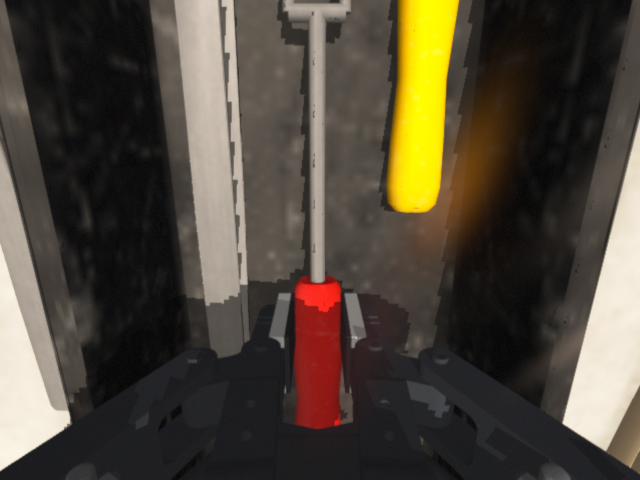

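Call:
{"op": "step_arm", "data": {
  "plan": [
    [0.8,0,0,0.4,0,0,0],
    [0.8,0.8,0,0.4,0,0,0],
    [0.8,1.5,0,0.4,0,0,0],
    [0.8,1.5,0,0.4,0,0,0],
    [0.65,1.5,0,0.4,0,0,0]
  ]
}}

```text
clock: 17.2
eef_pos: [0.4658, -0.2222, 0.1875]
tcp_rot: [0.775, 1.565, -0.677]
force: [0.6, 0.5, 0.4]
width: 0.0189
```

Call:
{"op": "step_arm", "data": {
  "plan": [
    [0.4,0,0,0,0,0,0],
    [0.4,0,0,0,0,0,0],
    [0.4,0,0,0,0,0,0],
    [0.4,-2,0,0,0,0,0],
    [0.4,-5,0,0,0,0,0]
  ]
}}

```text
clock: 17.62
eef_pos: [0.4639, -0.2209, 0.235]
tcp_rot: [-2.121, 1.569, 2.709]
force: [0.1, -0.9, -0.9]
width: 0.0257
```

```bash
python3 - <<'E'
from h import *
go([0.4635,-0.2194,0.3],-83.4)
f=cam('wrist'); save(f,'w18.png')
E
```

```text
t 17.62 pos [ 0.4639 -0.2209  0.235 ] jawyaw -83.2 j [-0.61  0.29  1.83 -0.    1.02  0.84] w 0.0257 F [ 0.1 -0.9 -0.9]
shift [-6.5  -0.04 -0.16] turn [ 0.003 -0.001  0.002]
```

View pics/w18.png

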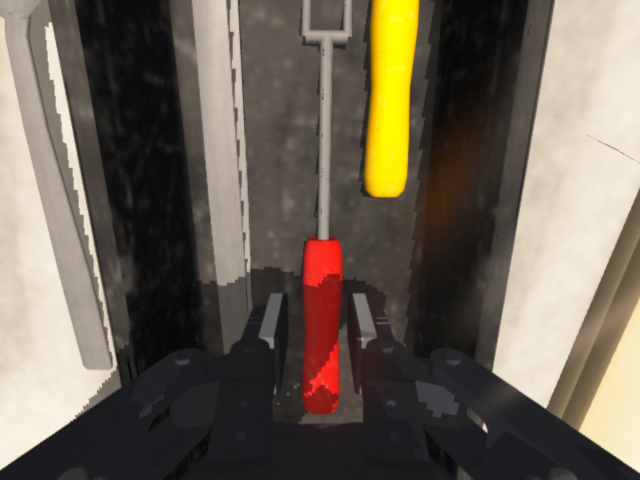

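Released. I'll rise to a vantage point and check everything.

Call:
{"op": "step_arm", "data": {
  "plan": [
    [0.4,-4,0,0,0,0,0],
    [0.4,-8,0,0,0,0,0],
    [0.4,-12,-1,-3,0,0,0],
    [0.4,-16,-2,-6,0,0,0],
    [0.4,-20,-3,-9,0,0,0]
  ]
}}

```text
clock: 18.08
eef_pos: [0.4311, -0.1506, 0.417]
tcp_rot: [0.826, 1.564, -0.628]
force: [0.6, 0.1, -0.1]
width: 0.0257
```

Call:
{"op": "step_arm", "data": {
  "plan": [
    [0.4,-2,-3,-4,0,0,0],
    [0.4,-4,-4,-7,0,0,0],
    [0.4,-5,-5,-8,0,0,0],
    [0.4,-5,-5,-8,0,0,0],
    [0.4,-5,-5,-8,0,0,0]
  ]
}}

```text
clock: 18.5
eef_pos: [0.3721, -0.0769, 0.4659]
tcp_rot: [0.869, 1.56, -0.582]
force: [-0.1, 0.4, -1.0]
width: 0.0257
```

```bash
python3 - <<'E'
from chk import *
f,P,Q,box=chk('wrist','w19.png')
go([0.4635,-0.05,0.45],-83.4)
hsv=cv2.cvtColor(f['img'],cv2.COLOR_RGB2HSV); yel=(hsv[...,0]>18)&(hsv[...,0]<32)&(hsv[...,1]>150)&box(-.2,.2,-.08,.08,0,.05)
red=((hsv[...,0]<8)|(hsv[...,0]>172))&(hsv[...,1]>150)&(hsv[...,2]>60)&box(-.2,.2,-.08,.08,0,.05)
print('peeler');axis(Q,big(yel)); print('fork grip');axis(Q,big(red)); print('tongs');axis(Q,big(box(-.2,.2,0.016,.066,.013,.06)))
f,P,Q,box=chk('side','s19.png')
m=(P[...,2]>0.018)&(P[...,2]<0.03)&(abs(P[...,0]-0.68)<0.08)&(abs(P[...,1]-0.255)<0.07); print('tape world');axis(P,m)
E
```

```text
wrist bin rim
  rect c [-0.076   0.0014] size [0.2443 0.1628] 0.1 pca 174.9 cen [-0.0853 -0.0026] z [0.065 0.071] n 7659
scraper
  rect c [-0.0262  0.2155] size [0.1759 0.0484] 0.6 pca 179.5 cen [-0.0088  0.2166] z [0.008 0.019] n 4798
spoon
  rect c [-0.0223  0.1357] size [0.0199 0.1689] 89.4 pca 179.1 cen [-0.0208  0.1364] z [0.005 0.015] n 2097
timerTraceback (most recent call last):
  File "<stdin>", line 2, in <module>
  File "chk.py", line 10, in chk
    print('timer');axis(Q,big(box(.12,.21,.17,.27,.018,.06)))
                          ~~~^^^^^^^^^^^^^^^^^^^^^^^^^^^^^^^
  File "h.py", line 26, in big
    n,l,s,ce=cv2.connectedComponentsWithStats(m.astype(np.uint8)); return l==1+np.argmax(s[1:,4])
                                                                               ~~~~~~~~~^^^^^^^^^
    return _wrapfunc(a, 'argmax', axis=axis, out=out, **kwds)
    return bound(*args, **kwds)
ValueError: attempt to get argmax of an empty sequence
```

View pics/w19.png

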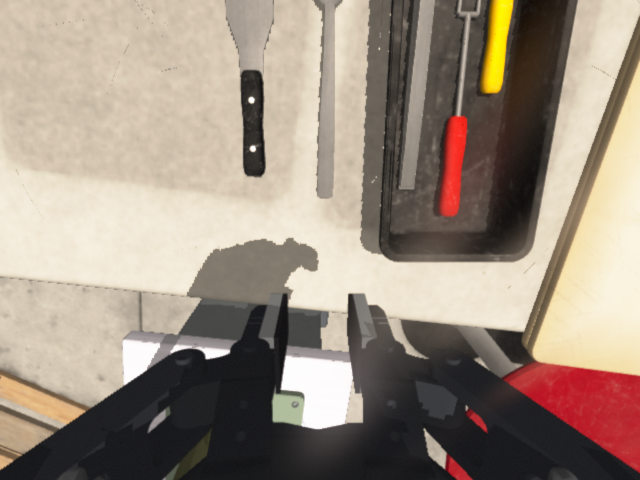

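Call:
{"op": "step_arm", "data": {
  "plan": [
    [0.4,0,4,0,0,0,0],
    [0.4,0,8,0,0,0,0],
    [0.4,0,12,0,0,0,0],
    [0.4,0,15,0,0,0,0],
    [0.4,0,15,0,0,0,0]
  ]
}}

```text
clock: 18.97
eef_pos: [0.5261, -0.0606, 0.4616]
tcp_rot: [0.71, 1.568, -0.742]
force: [-0.5, -0.6, -0.0]
width: 0.0259
```

```bash
python3 - <<'E'
from chk import *
f,P,Q,box=chk('wrist','w20.png')
go([0.4635,-0.05,0.45],-83.4)
hsv=cv2.cvtColor(f['img'],cv2.COLOR_RGB2HSV); yel=(hsv[...,0]>18)&(hsv[...,0]<32)&(hsv[...,1]>150)&box(-.2,.2,-.08,.08,0,.05)
red=((hsv[...,0]<8)|(hsv[...,0]>172))&(hsv[...,1]>150)&(hsv[...,2]>60)&box(-.2,.2,-.08,.08,0,.05)
print('peeler');axis(Q,big(yel)); print('fork grip');axis(Q,big(red)); print('tongs');axis(Q,big(box(-.2,.2,0.016,.066,.013,.06)))
f,P,Q,box=chk('side','s20.png')
m=(P[...,2]>0.018)&(P[...,2]<0.03)&(abs(P[...,0]-0.68)<0.08)&(abs(P[...,1]-0.255)<0.07); print('tape world');axis(P,m)
E
```

```text
wrist bin rim
  rect c [0.0029 0.0016] size [0.385  0.1624] 0.1 pca -169.0 cen [ 0.0703 -0.0081] z [0.065 0.071] n 9920
scraper
  rect c [-0.0058  0.2205] size [0.0501 0.2156] 87.1 pca 179.5 cen [0.0205 0.2164] z [0.008 0.018] n 5224
spoon
  rect c [0.0131 0.1283] size [0.2372 0.0508] 4.2 pca 179.0 cen [0.0419 0.1351] z [0.005 0.014] n 3234
timer
  rect c [0.156 0.216] size [0.0604 0.061 ] 0.0 pca -52.3 cen [0.1555 0.2144] z [0.022 0.049] n 3755
t 19.02 pos [ 0.524  -0.0606  0.4617] jawyaw -83.2 j [-0.28  0.07  1.58 -0.    1.49  1.17] w 0.0257 F [-0.2  0.1  0.7]
shift [ 1.17 -5.88 -1.77] turn [0.003 0.002 0.001]
peeler
  rect c [ 0.0271 -0.0412] size [0.0273 0.1063] 89.7 pca -179.9 cen [ 0.0299 -0.0366] z [0.011 0.018] n 1751
fork grip
  rect c [-0.1098 -0.0078] size [0.122  0.0295] 0.9 pca 179.2 cen [-0.1007 -0.0041] z [0.012 0.022] n 1530
tongs
  rect c [0.0207 0.0457] size [0.031  0.2922] 87.7 pca 179.2 cen [0.0553 0.0417] z [0.016 0.034] n 4460
side bin rim
  rect c [-0.0004 -0.0005] size [0.3972 0.1641] 0.2 pca -179.3 cen [-0.0184 -0.0065] z [0.065 0.072] n 3933
scraper
  rect c [-0.0073  0.2151] size [0.0527 0.2159] 89.4 pca -179.3 cen [2.000e-04 2.127e-01] z [0.008 0.02 ] n 1381
spoon
  rect c [0.0082 0.1428] size [0.2435 0.0303] 1.1 pca -177.3 cen [0.0336 0.142 ] z [0.005 0.016] n 594
timer
  rect c [0.1556 0.2131] size [0.0631 0.064 ] 87.3 pca 146.8 cen [0.1495 0.205 ] z [0.02  0.049] n 593
tape world
  rect c [0.6638 0.2657] size [0.0941 0.0945] 0.4 pca -121.9 cen [0.6628 0.2631] z [0.019 0.026] n 395
```

View pics/w20.png

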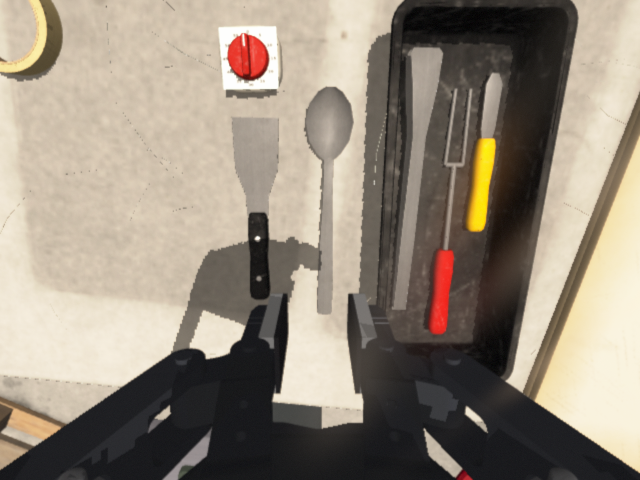

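View pics/s20.png

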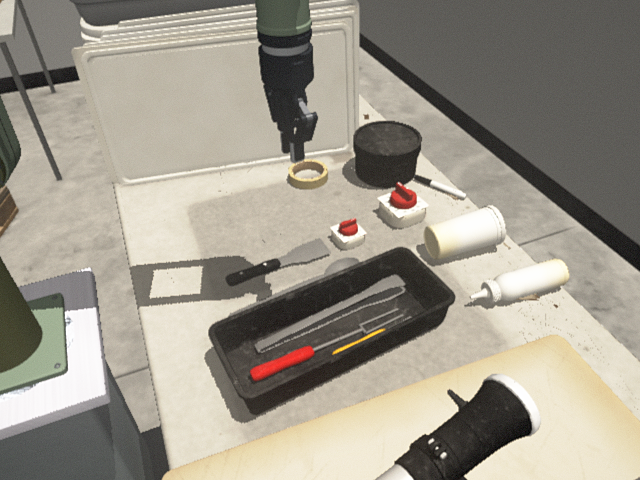

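```bash
python3 - <<'E'
from h import *
import pickle
a=pickle.load(open('f0.pkl','rb'))['side']['img']; b=cam('side')['img']
for i in (a,b):
    h=cv2.cvtColor(i,cv2.COLOR_RGB2HSV)[155:192,280:332]; m=(h[...,0]>15)&(h[...,0]<32)&(h[...,1]>70); v,u=np.nonzero(m); print(u.mean()+280,v.mean()+155,m.sum(), u.min()+280,u.max()+280,v.min()+155,v.max()+155)
print(finish_job())
E
```

```text
307.2400611620795 173.94648318042815 654 289 327 160 188
308.07947976878614 174.47109826589596 692 289 327 159 188
the job is handed in; nothing more can be done
None
```

The layout is finished and the job is handed in at about 19 s of the 99 s allowed. My last checks put everything inside the tolerances. I got no verdict back.

Final positions in the bin's frame, in metres, from the wrist and side cameras:

| Item | x | y | Notes |
|---|---|---|---|
| Scraper | -0.006 | 0.216–0.220 | Parallel to the bin within about 3°, handle to the robot |
| Spoon | about -0.005 | 0.136 | About 80 mm from the scraper, parallel within about 1°, handle to the robot |
| Timer (the 60 mm one) | 0.156 | 0.216 | Upright, about 162 mm beyond the scraper's origin and on its line |
| Fork | about -0.015 | about -0.005 | Flat in the bin, handle to the robot |
| Tongs | – | +0.042 | Not noticeably moved |
| Peeler | – | -0.040 | Not noticeably moved |

- **Tape:** it stayed where it was. Its outline in the side view is within 1 pixel of where it started.
- **Side-view disagreement on the spoon:** the side camera gave y = 0.142 for the spoon, but the bin hides part of it there. I trusted the wrist view, and either value is within tolerance.
- **Spoon angle outlier:** one box fit in the wrist view gave the spoon 4° off parallel. The picture and the fitted axis show it straight.
- **Tape position outlier:** the tape's fitted position in the final side view came out about 9 mm from the first fit. The first fit was too large, probably because it took in the timer standing beside the tape.

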